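Lay out a kiln shelf

TASK

Load the kiln shelf (the big flat slab) in this order, with 'behind' meaning towards its far edge, square to it: first stand the squat open jar straight behind the bottle-necked vase, centres 110 mm apart, and then set the knobbed lid on it so that it drops home; then stand the plaque of three cones straight behind the square socket foot, also 110 mm between centres, with its row of cones parallel to the shelf's far edge. Next slide the tube prop, banded end down, into the socket foot until the dark band is level with the rim, and last stand the tumbler midway in the gap between prop and vase, in line with both. Let go of each piece before taking the next, drop none of the jar, lid, plaque or tumbler, and leave the vase, the shallow dish and the small test tile where they are.

Things in the scene. Friction and masses are not known exactly. Their poses are not given: they have to be found in the camera images.
- kiln_shelf: Fixed flat pale slab 250 (x) x 340 (y) x 18 mm lying on the table; origin at the centre of its underside; +x points to its far edge, +y to its left end (robot's view). Turned at most 7 degrees from the robot's axes.
- foot: Fixed cream square socket block 70 x 70 x 36 mm standing on the shelf's front row, left or right end (varies), axes parallel to the shelf's. Origin at the centre of its underside. Central upright round bore, 34 mm wide (3 mm chamfer), 30 mm deep, floor 6 mm above the origin.
- vase: Grey clay vase with belly (72 mm) and narrow neck (30 to 42 mm), 140 mm tall, loose, standing at the other end of the shelf's front row (same shelf x as the foot, 200 to 250 mm from it). Origin at the centre of its underside, axes parallel to the shelf's. Not to be moved.
- jar: Squat open round grey clay jar, outside diameter 62 mm, mouth 51 mm, height 60 mm, upright on the table. Origin at the centre of its underside, z up. About 160 g.
- lid: Grey clay lid lying right way up: disc 60 mm wide, 6 mm thick, with a 44 mm wide, 6 mm deep flange below it that drops into the jar's mouth, and above it a round knob 18 mm wide, 22 mm high. 34 mm high overall. Origin at the centre of the flange's underside, z up: 54 mm above the jar's origin when home. About 60 g.
- cones: Clay bar 22 mm (x) x 64 mm (y) x 16 mm high, with three small pale upright cones in a row along y on top (overall 47 mm high). Origin at the centre of its underside. Grip it across the 22 mm width. About 70 g.
- prop: Cream ceramic tube standing upright, outside diameter 30 mm, 120 mm long, dark band round it 30 mm from its lower end. Origin at the centre of its lower end, z up along the tube. When it stands on the bore's floor the band is level with the foot's rim. About 150 g.
- tumbler: Tall narrow open grey clay cup, 46 mm wide at the rim, 40 mm at the foot, 90 mm high, upright on the table. Origin at the centre of its underside, z up. About 130 g.
- dish: Bystander: shallow loose clay dish, 76 mm wide at the rim, 28 mm high, among the loose pieces. Origin at the centre of its underside. Leave it alone.
- tile: Bystander: small loose square clay test tile, 36 x 36 x 8 mm, lying flat near the middle of the shelf's back row. Origin at the centre of its underside. Leave it alone.

How it is judged:
By the outcome, as a careful person would: the job done as asked, in the order asked, and still so for the second after the job is handed in, with the robot touching nothing.
It also fails if it takes over 141 s, if anything falls off the work surface, if the arm or the gripper's body presses on something with over 40 N, if the wrist force passes 120 N, or if a joint passes its speed limit or range.

ROBOT

A 6-joint arm with a two-finger parallel gripper is mounted at the origin on the work surface. World frame = base frame: x ahead of the robot, y to its left, z up, the work surface at z = 0. Lengths are in m, angles in rad, forces in N, time in s.
With the tool pointing down it reaches from about 0.35 to 0.875 m from the base axis. Payload 4.2 kg.
Tool frame: the origin (TCP) lies where the fingers leave the gripper's body, on its centre line; the fingertips stand 73 mm ahead of it and the grasp point (between the pads) lies 54 mm ahead of it; z points along the fingers, y is the direction in which the jaws open and shut (so a half turn about z gives the same grasp; the last joint's range is limited). The gripper opens to 85 mm and grips with 20 to 120 N. Pads are 22 mm wide; open, the fingers measure 114 mm over their backs; the gripper's body (76 mm by 85 mm) begins 54 mm behind the grasp point. The pads swing forward as they close: fully open they stand 13 mm farther back than shut.
Start: joints at [1.411, 0.385, 0.008, 0, -1.194, -0.259], TCP at [0.254, 0.571, 0.304] pointing down, gripper open.
Joint ranges: [-3.14, 3.14], [-1.21, 2.06], [-1.07, 1.41], [-3.16, 2.05], [-2.99, -0.16], [-3.1, 3.1]. Speed limits (rad/s): [2.79, 2.79, 3.14, 3.14, 3.14, 3.14].

INTERFACE

Orientations are given as a unit quaternion [w, x, y, z].
In Python, from station import read_state, grab_frame, camera_params, job_done gives the robot as it stands.
- The arm moves only by the shell command python3 -m crank 'ROWS'. ROWS is a JSON object of lists of equal length, an entry for each row: "rot": the turn, a rotation vector about the tool's x, y, z in rad, a list of three; "travel": the shift along the tool's x, y, z in cm, a list of three; "hand": the finger opening in cm, from 0 to 8.54. In form: {"rot": [[wx, wy, wz], ...], "travel": [[x, y, z], ...], "hand": [hand, ...]}. A call has 1 to 10 rows; each row is the pose to reach, as a shift and turn from the pose measured when the call began, along the tool's axes at that moment; what a row does not reach only later rows make up. A row lasts 1/8 s, in which the tool goes at most 62.5 mm and 10.7 degrees, less where a joint would pass 70% of its speed; a pose out of reach is approached as far as the arm can. A call with a gripper value outside its range is refused whole. The fingers move at their own pace and stop on an object; the grip force is fixed at half the most. Time passes only in rows, so rows that repeat a pose let the fingers close. It gives the time, the measured TCP pose, the force and the opening at its end, in the units of the state.
- read_state(): the state, without advancing time (a new reading comes with each control period).
- grab_frame(name): name is "scene" or "top" or "wrist"; returns the picture (384x512x3 uint8, red, green, blue); there is no depth.
- camera_params(name): a dict with "fx", "fy", "cx", "cy" (pixels), "pose" (4x4, takes a point from camera to world coordinates); the wrist camera has in their place "mount" (4x4, takes a point from camera to tool coordinates, whose origin is the TCP and whose axes are the flange's). Camera axes: x right, y up, looking along -z (the intrinsics and any distortion apply to the point x, -y, -z); pixel columns grow to the right and rows downward; lengths in m; the calibration is good to about 2 mm. The wrist camera is an equidistant fisheye: a pixel r from the principal point sees the ray r / f radians off the axis. A picture is of the moment at which its call begins: read the wrist's pose just before it. camera_params takes no time and is no camera call.
- job_done(): hands the job in, once; it reports no verdict.
The state is a dict: "clock": time; "q": joint angles; "qd": joint speeds; "joint_torque": joint torques, N m; "eef_pos": TCP position; "orientation": TCP orientation; "force": force on the tool from outside, world axes, zero at the start; "torque": the same for the moment, N m; "finger_gap": opening from 0.0 (shut) to 1.0 (fully open).
Only numpy, scipy, OpenCV 4.12 (cv2) and the standard library are available. Lean on these libraries where they do the work, as an engineer would, in place of code of your own. Each camera call takes 0.05 s, during which the arm holds its last target.

## Working session

There is one attempt and no reset: what is moved stays moved. The work goes in short steps, Python scripts to look and compute and a shell command to move; the robot and the scene stay as the last step left them, time stands still between calls to the robot, and variables do not carry over. Pictures are saved under pics/ and viewed, and the job is handed in when it is done.

```bash
ls; mkdir -p pics
python3 - <<'E'
from station import *
import cv2,json
s=read_state(); print({k:(v if not hasattr(v,'tolist') else v.tolist()) for k,v in s.items()})
for n in ["scene","top","wrist"]:
    p=camera_params(n); print(n,p)
    f=grab_frame(n); cv2.imwrite(f"pics/{n}0.png",f[:,:,::-1])
E
```

```text
pics
{'clock': 0.0, 'q': [1.410587834279232, 0.38556542122405585, 0.006619225017850893, -0.0004814969292785658, -1.1939978745463478, -0.25860768344972346], 'qd': [0.001738607784108516, -0.00035087444009296927, 0.0004950208217610693, 0.0016342731294992758, 0.00012409087850010059, -0.0018894606021234671], 'joint_torque': [-0.00014801255474594655, -39.229363203048706, 18.840174078941345, 4.18619379401207, -0.004635019140550867, -4.6320707269842387e-07], 'eef_pos': [0.2539767574234765, 0.5706045731398667, 0.302816071229684], 'orientation': [0.0010835769574630073, 0.9781350764199485, -0.20796771145075255, -0.00017068056526814654], 'force': [0.19133139337053517, -0.13208121486934407, 0.6721237499268147], 'torque': [0.01780099906018859, -0.045562593510537944, 0.018841939678445295], 'finger_gap': 1.0015537749714867}
scene {'fx': 404.9396378855614, 'fy': 404.9396378855614, 'cx': 251.72236642055978, 'cy': 190.76618268037197, 'pose': array([[-0.06710636, -0.6652365 ,  0.74361087,  1.37840292],
       [ 0.99758087, -0.03118314,  0.06212908,  0.07587104],
       [-0.01814241,  0.74598124,  0.6657
[... 203 characters left out ...]
ay([[ 0.07615864,  0.97053922, -0.22859022,  0.27586824],
       [-0.99707745,  0.07551635, -0.01156866, -0.01449734],
       [ 0.00603446,  0.22880321,  0.97345399,  1.16692749],
       [ 0.        ,  0.        ,  0.        ,  1.        ]])}
wrist {'fx': 297.3186396354542, 'fy': 297.3186396354542, 'cx': 251.6972465123394, 'cy': 195.0840579156384, 'mount': array([[-1.30877215e-04,  9.57382221e-01,  2.88823936e-01,
         7.40794008e-02],
       [ 9.99999709e-01, -9.19526421e-05,  7.57939263e-04,
         5.14359240e-04],
       [ 7.52195699e-04,  2.88823951e-01, -9.57381930e-01,
        -6.92514875e-02],
       [ 0.00000000e+00,  0.00000000e+00,  0.00000000e+00,
         1.00000000e+00]])}
```

View pics/scene0.png

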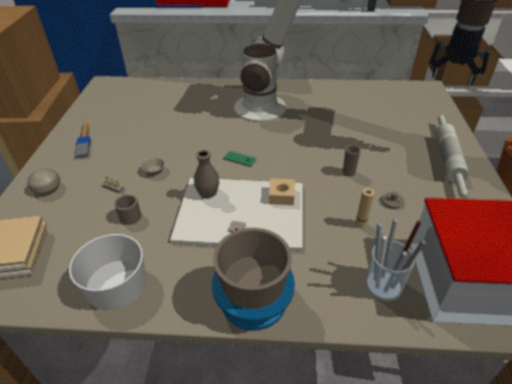

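View pics/top0.png

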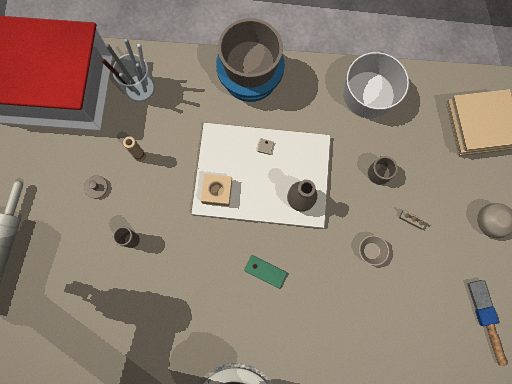

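View pics/wrist0.png

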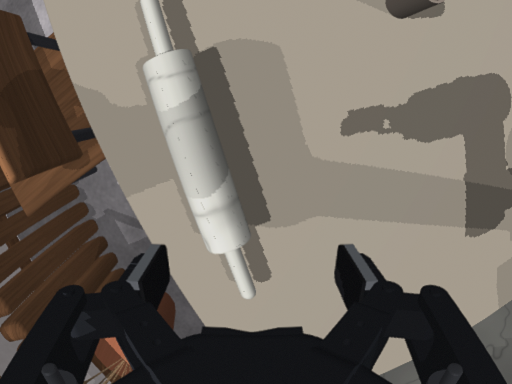

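The scene view shows the vase at about (206,178) and the foot at (282,192) on the shelf, with the tile at (237,228). The top view shows:
- jar (383,170)
- cones (413,219)
- dish (374,250)
- lid (95,187)
- prop (133,148)
- tumbler (125,237)

The wrist view shows only the rolling pin.

```bash
cat > h.py <<'E'
import numpy as np, cv2
from scipy.spatial.transform import Rotation as R
from station import *
def Rq(q): return R.from_quat([q[1],q[2],q[3],q[0]])
def toolT(s=None):
    s=s or read_state(); T=np.eye(4); T[:3,:3]=Rq(s['orientation']).as_matrix(); T[:3,3]=s['eef_pos']; return T
def rays(name,px,T=None):
    p=camera_params(name); px=np.atleast_2d(np.asarray(px,float))
    a=(px[:,0]-p['cx'])/p['fx']; b=(px[:,1]-p['cy'])/p['fy']
    if name=='wrist':
        r=np.hypot(a,b)+1e-12; d=np.c_[np.sin(r)*a/r,-np.sin(r)*b/r,-np.cos(r)]; M=T@p['mount']
    else:
        d=np.c_[a,-b,-np.ones(len(a))]; d/=np.linalg.norm(d,axis=1)[:,None]; M=p['pose']
    return M[:3,3], d@M[:3,:3].T
def on_plane(name,px,z,T=None):
    o,d=rays(name,px,T); t=(z-o[2])/d[:,2]; return o+d*t[:,None]
def project(name,P,T=None):
    p=camera_params(name); P=np.atleast_2d(np.asarray(P,float))
    M=np.linalg.inv(T@p['mount'] if name=='wrist' else p['pose']); c=P@M[:3,:3].T+M[:3,3]
    x,y,z=c[:,0],-c[:,1],-c[:,2]
    if name=='wrist':
        r=np.hypot(x,y)+1e-12; th=np.arctan2(r,z); a,b=th*x/r,th*y/r
    else: a,b=x/z,y/z
    return np.c_[p['cx']+p['fx']*a,p['cy']+p['fy']*b]
def tri(o1,d1,o2,d2):
    A=np.c_[d1,-d2]; t=np.linalg.lstsq(A,o2-o1,rcond=None)[0]; a=o1+t[0]*d1; b=o2+t[1]*d2
    return (a+b)/2, np.linalg.norm(a-b)
def shot(name,fn):
    T=toolT(); f=grab_frame(name)[:,:,::-1].copy(); cv2.imwrite('pics/'+fn+'.png',f); np.save('pics/'+fn+'.npy',T); return f,T
def crop(fn,x0,y0,x1,y1,k,out):
    f=cv2.imread('pics/'+fn+'.png')[y0:y1,x0:x1]; cv2.imwrite('pics/'+out+'.png',cv2.resize(f,None,fx=k,fy=k,interpolation=cv2.INTER_CUBIC))
E
python3 - <<'E'
from h import *
f=cv2.imread('pics/top0.png'); hsv=cv2.cvtColor(f,cv2.COLOR_BGR2HSV)
m=((f.min(2)>165)).astype(np.uint8); m[:100]=0;m[250:]=0;m[:,:150]=0;m[:,350:]=0
n,l,st,c=cv2.connectedComponentsWithStats(m); i=1+st[1:,4].argmax(); print(st[i])
cs,_=cv2.findContours((l==i).astype(np.uint8),cv2.RETR_EXTERNAL,cv2.CHAIN_APPROX_NONE)
h=cv2.convexHull(cs[0]); q=cv2.approxPolyDP(h,6,True)[:,0]; print(q)
print(on_plane('top',q,0.018)); 
r={'foot':(216,189,.05),'vase':(307,187,.158),'tile':(265,146,.026),'jar':(383,170,.06),'cones':(413,219,.03),'lid':(96,185,.02),'prop':(129,142,.12),'tumbler':(122,235,.09),'dish':(375,249,.028)}
for k,v in r.items(): print(k,on_plane('top',v[:2],v[2])[0].round(3))
crop('top0',350,140,450,280,4,'c1'); crop('top0',80,120,160,260,4,'c2'); crop('top0',185,115,340,235,5,'c3')
E
```

```text
[ 192  123  138  105 9581]
[[203 124]
 [329 135]
 [323 227]
 [192 213]]
[[ 0.70088608  0.14080515  0.018     ]
 [ 0.69629872 -0.19521429  0.018     ]
 [ 0.44981613 -0.18926702  0.018     ]
 [ 0.45992524  0.14458167  0.018     ]]
foot [0.52  0.087 0.05 ]
vase [ 0.517 -0.128  0.158]
tile [ 0.65  -0.028  0.026]
jar [ 0.599 -0.327  0.06 ]
cones [ 0.486 -0.413  0.03 ]
lid [0.513 0.398 0.02 ]
prop [0.604 0.299 0.12 ]
tumbler [0.384 0.293 0.09 ]
dish [ 0.403 -0.319  0.028]
```

View pics/c3.png

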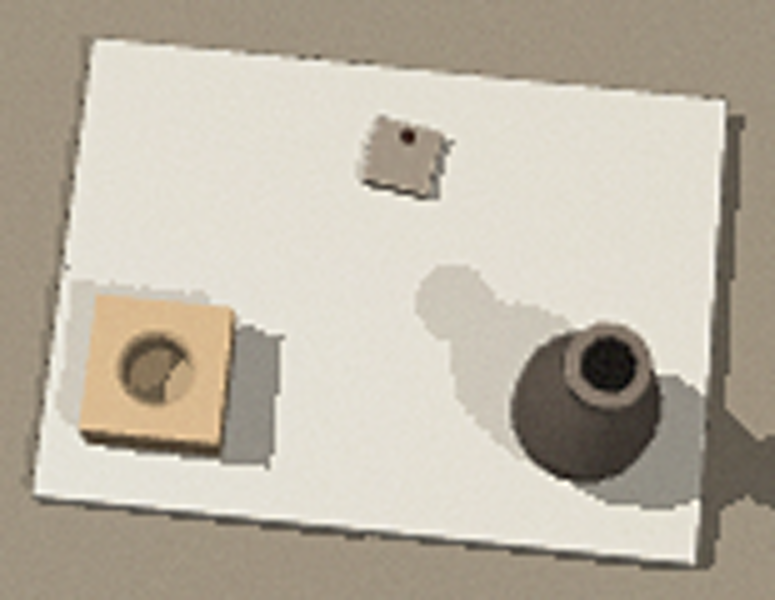

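View pics/c1.png

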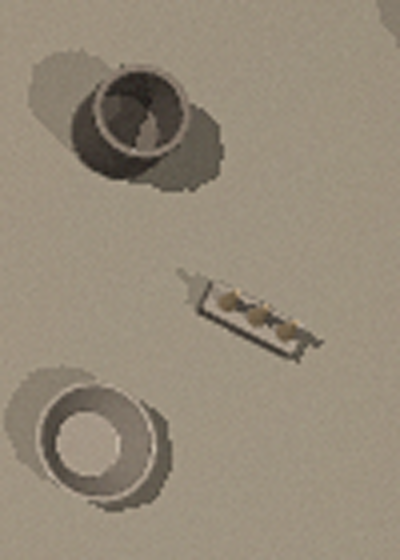

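View pics/c2.png

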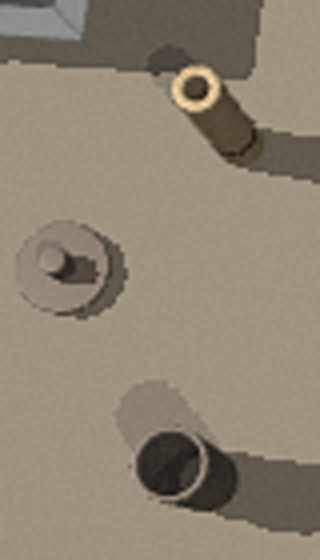

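Run:
```python
from h import *
f=cv2.imread('pics/top0.png'); g=cv2.GaussianBlur(f,(0,0),0.7).min(2).astype(float)
# far edge (vertical scan), left/right (horizontal scan): subpixel threshold crossing
def cross(v,thr):
    k=np.where((v[:-1]<thr)&(v[1:]>=thr))[0]
    return None if len(k)==0 else k[0]+(thr-v[k[0]])/(v[k[0]+1]-v[k[0]])
thr=190
far=[];left=[];front=[]; right=[]
for x in range(212,322,3):
    c=cross(g[110:150,x],thr); 
    if c is not None: far.append((x,110+c))
    c=cross(g[240:205:-1,x],thr)
    if c is not None: front.append((x,240-c))
for y in range(132,205,2):
    c=cross(g[y,180:215],thr); 
    if c is not None: left.append((180+c,y))
for y in range(142,222,2):
    c=cross(g[y,345:305:-1],thr)
    if c is not None: right.append((345-c,y))
for n,p in dict(far=far,front=front,left=left,right=right).items():
    W=on_plane('top',np.array(p),.018)[:,:2]
    vx,vy,x,y=cv2.fitLine(W.astype(np.float32),cv2.DIST_HUBER,0,.001,.001).ravel()
    res=(W-[x,y])@[-vy,vx]; print(n,len(p),[x,y],'ang',np.degrees(np.arctan2(vy,vx)),'res mm',1e3*np.median(abs(res)))
print(g[100:140:2,260])
```

```text
far 37 [np.float32(0.7002498), np.float32(-0.026519718)] ang 88.6039 res mm 0.3634405362958788
front 37 [np.float32(0.45483187), np.float32(-0.044298016)] ang 88.53267 res mm 0.15955046120444613
left 37 [np.float32(0.57964236), np.float32(0.14235131)] ang -1.5681343 res mm 0.16112628761347883
right 29 [np.float32(0.57972795), np.float32(-0.19272882)] ang -1.4089823 res mm 0.3734921872290458
[ 72.  78.  79.  78.  80. 120. 129. 128. 129. 129. 128. 128. 128. 126.
 188. 210. 209. 209. 211. 178.]
```

```bash
cat >> h.py <<'E'
def plan(pos,yawdeg):
    """delta in the crank's units from the measured pose; tool down, tool x at yawdeg in world"""
    T=toolT(); a=np.radians(yawdeg); c,s=np.cos(a),np.sin(a)
    G=np.array([[c,s,0],[s,-c,0],[0,0,-1.]])
    rv=R.from_matrix(T[:3,:3].T@G).as_rotvec(); t=T[:3,:3].T@(np.array(pos)-T[:3,3])*100
    n=max(np.linalg.norm(t)/6.25,np.degrees(np.linalg.norm(rv))/10.7)
    print('rot',rv.round(3).tolist(),'travel_cm',t.round(2).tolist(),'rows>=%.1f'%n)
def st():
    s=read_state(); T=toolT(s); print('t %.2f'%s['clock'],'pos',np.round(s['eef_pos'],4).tolist(),'yaw %.2f'%np.degrees(np.arctan2(T[1,0],T[0,0])),'zax',T[:3,2].round(3).tolist(),'F',np.round(s['force'],1).tolist(),'gap %.3f'%s['finger_gap'])
E
python3 - <<'E'
from h import *
st(); plan([0.50,0,0.38],-1.45)
E
```

```text
t 0.15 pos [0.254, 0.5707, 0.3031] yaw -24.00 zax [-0.001, -0.002, -1.0] F [0.0, 1.0, 0.5] gap 1.001
rot [0.002, 0.0, -0.394] travel_cm [45.69, 42.14, -7.62] rows>=10.0
```

```bash
python3 -m crank '{"rot":[[0,0,0],[0,0,-0.05],[0,0,-0.1],[0,0,-0.15],[0,0,-0.2],[0,0,-0.25],[0,0,-0.3],[0,0,-0.35],[0.002,0,-0.394],[0.002,0,-0.394]],"travel":[[2.3,2.1,-3],[6.9,6.3,-6],[11.5,10.5,-7.6],[16,14.8,-7.6],[20.6,19,-7.6],[25.1,23.2,-7.6],[29.7,27.4,-7.6],[34.3,31.6,-7.6],[38.8,35.8,-7.6],[43.4,40,-7.6]],"hand":[8.5,8.5,8.5,8.5,8.5,8.5,8.5,8.5,8.5,8.5]}'
python3 - <<'E'
from h import *
st(); plan([0.50,0,0.38],-1.45)
E
```

```text
clock: 1.4
eef_pos: [0.486, 0.0315, 0.3799]
orientation: [-0.0, 1.0, -0.012, 0.0]
force: [0.6, 1.2, -0.2]
finger_gap: 0.99
t 1.40 pos [0.486, 0.0315, 0.3799] yaw -1.40 zax [0.0, 0.001, -1.0] F [0.6, 1.2, -0.2] gap 0.990
rot [-0.001, -0.0, 0.001] travel_cm [1.47, 3.12, -0.01] rows>=0.6
```

Tracks well. I'll finish the move, then look.

```bash
python3 -m crank '{"rot":[[0,0,0],[0,0,0],[0,0,0]],"travel":[[1,2,0],[1.47,3.1,0],[1.47,3.1,0]],"hand":[8.5,8.5,8.5]}'
python3 - <<'E'
from h import *
st(); shot('wrist','w1')
E
```

```text
clock: 1.78
eef_pos: [0.4999, 0.0001, 0.3796]
orientation: [-0.0, 1.0, -0.013, -0.0]
force: [-0.3, -0.8, 0.2]
finger_gap: 0.992
t 1.77 pos [0.4999, 0.0001, 0.3796] yaw -1.44 zax [-0.0, 0.001, -1.0] F [-0.3, -0.8, 0.2] gap 0.992
```

View pics/w1.png

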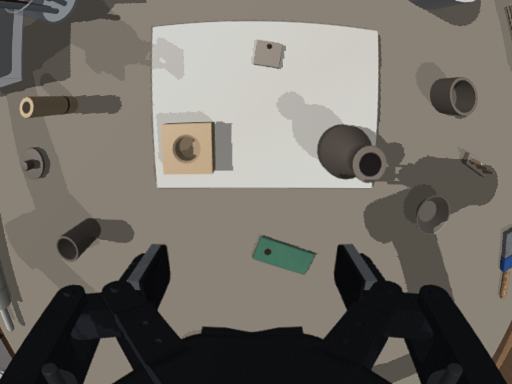

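The wrist view shows the whole shelf: foot at (187,148), vase rim at (369,163), jar at (457,96), tile at (268,54), with the loose pieces on both sides. Next I'll measure from it.

Run:
```python
from h import *
f=cv2.imread('pics/w1.png'); T=np.load('pics/w1.npy')
crop('w1',145,10,395,200,3,'w1s')
hsv=cv2.cvtColor(f,cv2.COLOR_BGR2HSV); print(hsv[130,170],hsv[148,187],hsv[60,200])
m=((hsv[...,1]>70)&(hsv[...,2]>150)).astype(np.uint8); m[:110]=0;m[185:]=0;m[:,:150]=0;m[:,225:]=0
cs,_=cv2.findContours(m,cv2.RETR_EXTERNAL,cv2.CHAIN_APPROX_NONE); c=max(cs,key=cv2.contourArea)
W=on_plane('wrist',c[:,0],.054,T)[:,:2]
print('foot rect', cv2.minAreaRect((W*1000).astype(np.float32)))
g=cv2.GaussianBlur(f,(0,0),.7).min(2).astype(float)
def cross(v,thr):
    k=np.where((v[:-1]<thr)&(v[1:]>=thr))[0]
    return None if len(k)==0 else k[0]+(thr-v[k[0]])/(v[k[0]+1]-v[k[0]])
L={k:[] for k in('far','front','left','right')}
for x in range(165,370,5):
    c=cross(g[8:60,x],165); 
    if c is not None:L['far'].append((x,8+c))
    c=cross(g[200:170:-1,x],165)
    if c is not None and x<310:L['front'].append((x,200-c))
for y in range(45,180,4):
    c=cross(g[y,138:175],165)
    if c is not None:L['left'].append((138+c,y))
    c=cross(g[y,395:350:-1],165)
    if c is not None and y<130:L['right'].append((395-c,y))
for n,p in L.items():
    W=on_plane('wrist',np.array(p),.018,T)[:,:2]
    vx,vy,x,y=cv2.fitLine(W.astype(np.float32),cv2.DIST_HUBER,0,.001,.001).ravel()
    res=(W-[x,y])@[-vy,vx]; print(n,len(p),np.round([x,y],4),'ang %.2f'%np.degrees(np.arctan2(vy,vx)),'res mm %.2f'%(1e3*np.median(abs(res))))
```

```text
[ 17  70 200] [ 17  75 116] [ 34   9 209]
foot rect ((523.8008422851562, 87.78611755371094), (67.7842788696289, 67.42768859863281), 87.81956481933594)
far 41 [ 0.7028 -0.0368] ang 88.39 res mm 0.08
front 29 [0.4578 0.0511] ang 88.41 res mm 0.04
left 34 [0.588  0.1449] ang -1.64 res mm 0.14
right 22 [ 0.6087 -0.1919] ang -1.41 res mm 0.03
```

View pics/w1s.png

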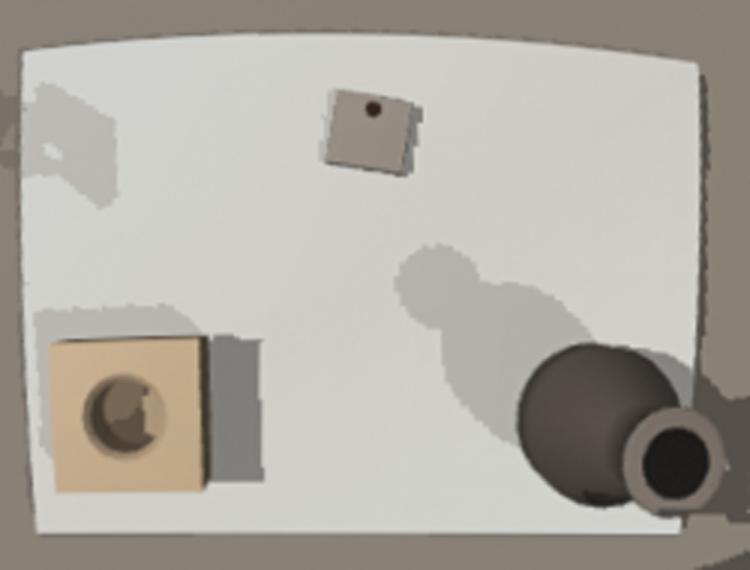

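```bash
crop() { :; }
python3 - <<'E'
from h import *
T=np.load('pics/w1.npy')
# vase rim dark mouth blob centroid in both
def dark(fn,x0,y0,x1,y1,thr):
    f=cv2.imread('pics/'+fn+'.png'); m=np.zeros(f.shape[:2],np.uint8); m[y0:y1,x0:x1]=(f.max(2)[y0:y1,x0:x1]<thr)
    n,l,s,c=cv2.connectedComponentsWithStats(m); i=1+s[1:,4].argmax(); return c[i],s[i]
w,sw=dark('w1',352,145,388,180,45); t,stt=dark('top0',292,175,325,205,40)
print(w,sw,t,stt)
print('w',on_plane('wrist',w,.158,T),'t',on_plane('top',t,.158))
o1,d1=rays('wrist',w,T); o2,d2=rays('top',t); print(tri(o1,d1[0],o2,d2[0]))
f=cv2.imread('pics/top0.png'); hsv=cv2.cvtColor(f,cv2.COLOR_BGR2HSV)
m=((hsv[...,1]>70)&(hsv[...,2]>170)).astype(np.uint8); m[:165]=0;m[210:]=0;m[:,:195]=0;m[:,240:]=0
cs,_=cv2.findContours(m,cv2.RETR_EXTERNAL,cv2.CHAIN_APPROX_NONE); c=max(cs,key=cv2.contourArea)
print('foot top', cv2.minAreaRect((on_plane('top',c[:,0],.054)[:,:2]*1000).astype(np.float32)))
for fn,nm,TT,rng in(('w1','wrist',T,(168,130,206,166)),('top0','top',None,(205,178,228,200))):
    f=cv2.imread(f'pics/{fn}.png'); x0,y0,x1,y1=rng; v=f.max(2)[y0:y1,x0:x1]
    print(nm,'bore corner guess', v.min(),v.max())
crop('top0',190,165,240,215,12,'ct'); crop('w1',155,115,220,180,9,'cw')
E
```

```text
[369.86170213 163.95212766] [360 153  21  23 376] [306.41860465 187.58139535] [302 183  10  10  86]
w [[ 0.51700944 -0.1244525   0.158     ]] t [[ 0.51548277 -0.12684889  0.158     ]]
(array([ 0.51632473, -0.12696874,  0.15310134]), np.float64(0.0010395752359356402))
foot top ((521.1663818359375, 86.84834289550781), (69.0128402709961, 69.3750991821289), 88.4426498413086)
wrist bore corner guess 66 200
top bore corner guess 70 224
```

View pics/cw.png

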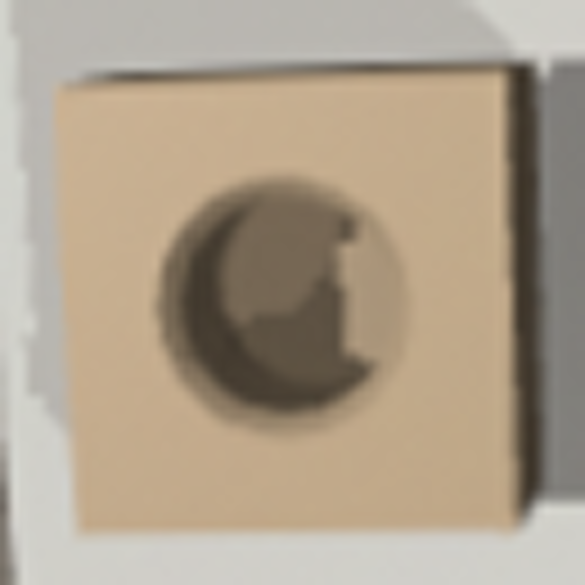

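Run:
```python
from h import *
plan([0.60,-0.327,0.30],-1.6)
```

```text
rot [-0.001, 0.0, 0.004] travel_cm [10.81, 32.52, 7.94] rows>=5.6
```

```bash
python3 -m crank '{"rot":[[0,0,0],[0,0,0],[0,0,0],[0,0,0],[0,0,0],[0,0,0],[0,0,0.002],[0,0,0.002],[0,0,0.002]],"travel":[[1,3,0],[2.8,8,0],[4.8,14,0],[6.8,20,2],[8.8,26,4],[10,30,6],[10.8,32.5,7.9],[10.8,32.5,7.9],[10.8,32.5,7.9]],"hand":[8.5,8.5,8.5,8.5,8.5,8.5,8.5,8.5,8.5]}'
python3 - <<'E'
from h import *
st(); shot('wrist','w2')
E
```

```text
clock: 2.95
eef_pos: [0.6004, -0.3254, 0.3011]
orientation: [-0.0, 1.0, -0.012, 0.0]
force: [0.4, -0.0, -0.3]
finger_gap: 0.995
t 2.95 pos [0.6004, -0.3254, 0.3011] yaw -1.39 zax [0.0, 0.001, -1.0] F [0.4, -0.0, -0.3] gap 0.995
```

View pics/w2.png

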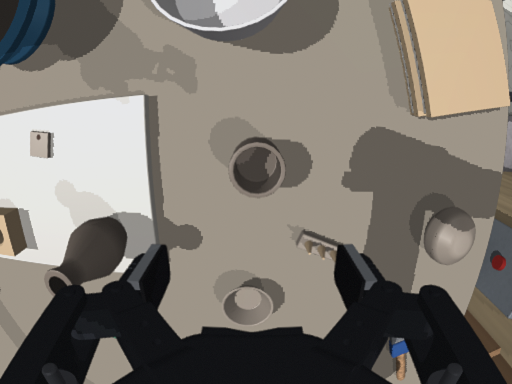

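The jar rim is at (257,167), directly under the camera. The dish rim (248,302) and the cones (323,247) are also visible.

```bash
cat >> h.py <<'E'
def ring(fn,cx,cy,rmin,rmax,sign,name='wrist',ch='gray',minstep=8,which='first'):
    """subpixel radial edge fit: sign +1 dark->bright going outward; keeps the strongest edge per ray; returns ellipse + edge pts"""
    f=cv2.imread('pics/'+fn+'.png'); g=cv2.GaussianBlur(f.max(2).astype(np.float32),(0,0),.6)
    pts=[]
    for a in np.arange(0,2*np.pi,np.pi/60):
        r=np.arange(rmin,rmax,.25,dtype=np.float32); X=(cx+r*np.cos(a)).astype(np.float32); Y=(cy+r*np.sin(a)).astype(np.float32)
        v=cv2.remap(g,X[None],Y[None],cv2.INTER_LINEAR)[0]; d=np.gradient(v,.25)*sign; i=d.argmax()
        if d[i]>minstep: pts.append((X[i],Y[i]))
    pts=np.array(pts,np.float32); 
    for _ in range(4):
        e=cv2.fitEllipse(pts); (x,y),(A,B),th=e; t=np.radians(th); u=(pts-[x,y])@np.array([[np.cos(t),-np.sin(t)],[np.sin(t),np.cos(t)]])
        rr=np.hypot(u[:,0]/(A/2),u[:,1]/(B/2))*(A+B)/4-(A+B)/4; k=abs(rr)<max(.7,1.5*np.median(abs(rr)))
        if k.all() or k.sum()<12: break
        pts=pts[k]
    return e,pts
def circ(W):
    A=np.c_[2*W[:,:2],np.ones(len(W))]; s=np.linalg.lstsq(A,(W[:,:2]**2).sum(1),rcond=None)[0]
    r=np.sqrt(s[2]+s[0]**2+s[1]**2); return s[:2],r,np.std(np.hypot(*(W[:,:2]-s[:2]).T)-r)
E
python3 - <<'E'
from h import *
T=np.load('pics/w2.npy')
for sg,r0,r1 in((-1,24,34),(1,24,34),(1,16,26)):
    try:
        e,p=ring('w2',257,167,r0,r1,sg); print(sg,e,len(p)); c,r,s=circ(on_plane('wrist',p,.06,T)); print(' centre',c.round(4),'r mm %.1f std %.2f'%(r*1e3,s*1e3))
    except Exception as x: print(sg,x)
crop('w2',215,130,300,205,8,'w2j')
E
```

```text
-1 ((256.6907043457031, 169.11717224121094), (54.42369079589844, 55.772708892822266), 92.63896179199219) 74
 centre [ 0.6089 -0.3313] r mm 29.8 std 0.30
1 ((256.68377685546875, 164.4776611328125), (49.99428939819336, 57.736427307128906), 1.06302011013031) 69
 centre [ 0.6134 -0.3309] r mm 29.0 std 1.53
1 ((256.6325988769531, 169.58094787597656), (46.37028121948242, 48.031097412109375), 87.7142105102539) 117
 centre [ 0.6087 -0.3312] r mm 25.5 std 0.27
```

View pics/w2j.png

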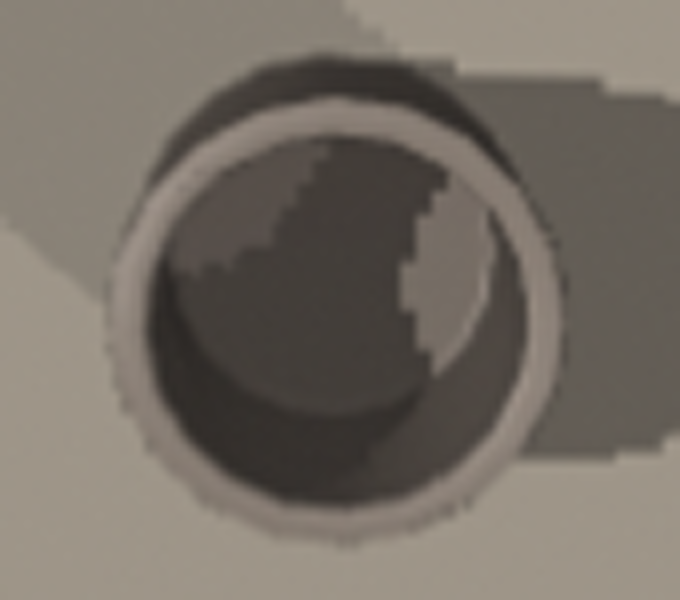

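Run:
```python
from h import *
e,p=ring('top0',385.3,167.5,6,13,1); c,r,s=circ(on_plane('top',p,.06)); print(e,c,r,s,len(p))
# vase mouth with ring in wrist, both views
T=np.load('pics/w1.npy'); e,p=ring('w1',369.9,164,7,14,1); c,r,s=circ(on_plane('wrist',p,.158,T)); print(e,c,r,s,len(p))
T2=np.load('pics/w2.npy')
print(project('wrist',[[.5238,.0878,.054],[.517,-.1245,.158]],T2))
e,p=ring('top0',306.4,187.6,3,7,1); c,r,s=circ(on_plane('top',p,.158)); print(e,c,r,s,len(p))
```

```text
((385.05133056640625, 167.16549682617188), (19.13548469543457, 20.745849609375), 118.55714416503906) [ 0.60683109 -0.33245658] 0.02551284743340249 0.00045665953375233903 115
((369.7755432128906, 164.059326171875), (21.871057510375977, 23.820453643798828), 16.986974716186523) [ 0.51679689 -0.12455587] 0.01273249796767089 0.0002690026512913734 120
[[ -4.6694191  233.95593317]
 [ 57.59565703 286.62622125]]
((306.22271728515625, 187.51107788085938), (10.9605712890625, 11.351563453674316), 152.68040466308594) [ 0.51565306 -0.12640375] 0.012758020040525743 0.0005749507869024654 120
```

Run:
```python
from h import *
plan([0.6085,-0.3315,0.13],-1.6); plan([0.6085,-0.3315,0.092],-1.6)
```

```text
rot [-0.0, -0.002, 0.004] travel_cm [0.79, 0.6, 17.18] rows>=2.8
rot [-0.0, -0.002, 0.004] travel_cm [0.78, 0.6, 20.98] rows>=3.4
```

```bash
python3 -m crank '{"rot":[[0,-0.002,0.004],[0,-0.002,0.004],[0,-0.002,0.004],[0,-0.002,0.004],[0,-0.002,0.004],[0,-0.002,0.004],[0,-0.002,0.004],[0,-0.002,0.004],[0,-0.002,0.004]],"travel":[[0.4,0.3,3],[0.8,0.6,8],[0.8,0.6,12],[0.8,0.6,15],[0.8,0.6,17],[0.8,0.6,19],[0.8,0.6,20.5],[0.8,0.6,21],[0.8,0.6,21]],"hand":[8.5,8.5,8.5,8.5,8.5,8.5,8.5,8.5,8.5]}'
python3 - <<'E'
from h import *
st(); shot('wrist','w3')
E
```

```text
clock: 4.12
eef_pos: [0.609, -0.3312, 0.0922]
orientation: [0.0, 1.0, -0.014, 0.0]
force: [-0.5, 0.4, -0.2]
finger_gap: 0.996
t 4.12 pos [0.609, -0.3312, 0.0922] yaw -1.57 zax [0.0, -0.0, -1.0] F [-0.5, 0.4, -0.2] gap 0.996
```

View pics/w3.png

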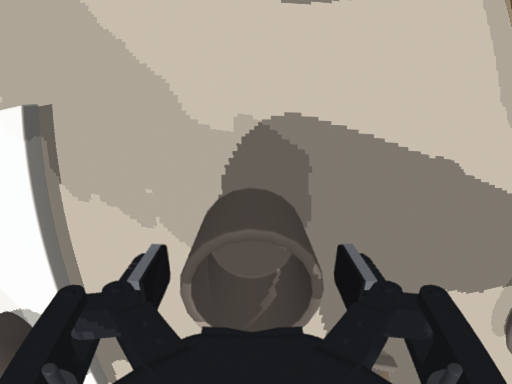

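The jar stands centred between the pads, with its rim spanning (180–322, 230–330). Closing now.

```bash
python3 -m crank '{"rot":[[0,0,0],[0,0,0],[0,0,0],[0,0,0],[0,0,0],[0,0,0],[0,0,0],[0,0,0]],"travel":[[0,0,0],[0,0,0],[0,0,0],[0,0,0],[0,0,0],[0,0,0],[0,0,0],[0,0,0]],"hand":[7,6,5.5,5.5,5.5,5.5,5.5,5.5]}'
python3 - <<'E'
from h import *
st();
E
```

```text
clock: 5.18
eef_pos: [0.6098, -0.3316, 0.094]
orientation: [0.001, 1.0, -0.014, 0.001]
force: [-0.5, 1.2, 5.8]
finger_gap: 0.7
t 5.17 pos [0.6098, -0.3316, 0.094] yaw -1.55 zax [0.003, -0.001, -1.0] F [-0.5, 1.2, 5.8] gap 0.700
```

```bash
python3 -m crank '{"rot":[[0,0,0],[0,0,0],[0,0,0],[0,0,0],[0,0,0],[0,0,0],[0,0,0],[0,0,0],[0,0,0]],"travel":[[0,0,-0.5],[0,0,-1.5],[0,0,-3],[0,0,-5],[0,0,-7],[0,0,-9],[0,0,-10],[0,0,-10],[0,0,-10]],"hand":[5.5,5.5,5.5,5.5,5.5,5.5,5.5,5.5,5.5]}'
python3 - <<'E'
from h import *
st(); plan([0.6279,-0.1276,0.192],-1.6)
E
```

```text
clock: 6.3
eef_pos: [0.609, -0.3313, 0.1931]
orientation: [0.0, 1.0, -0.014, 0.001]
force: [1.0, 0.2, -2.6]
finger_gap: 0.697
t 6.30 pos [0.609, -0.3313, 0.1931] yaw -1.57 zax [0.001, -0.0, -1.0] F [1.0, 0.2, -2.6] gap 0.697
rot [0.0, -0.001, 0.001] travel_cm [1.33, -20.41, 0.1] rows>=3.3
```

```bash
python3 -m crank '{"rot":[[0,0,0],[0,0,0],[0,0,0],[0,0,0],[0,0,0],[0,0,0],[0,0,0],[0,0,0],[0,0,0],[0,0,0]],"travel":[[0.2,-1,0],[0.4,-4,0],[0.6,-8,0],[0.9,-12,0],[1.1,-16,0],[1.3,-18.5,0],[1.3,-20,0],[1.33,-20.4,0.1],[1.33,-20.4,0.1],[1.33,-20.4,0.1]],"hand":[5.5,5.5,5.5,5.5,5.5,5.5,5.5,5.5,5.5,5.5]}'
python3 - <<'E'
from h import *
st(); plan([0.6279,-0.1276,0.112],-1.6); shot('wrist','w4')
E
```

```text
clock: 7.55
eef_pos: [0.6277, -0.1286, 0.1919]
orientation: [0.0, 1.0, -0.014, 0.001]
force: [0.1, -0.2, -1.4]
finger_gap: 0.699
t 7.55 pos [0.6277, -0.1286, 0.1919] yaw -1.64 zax [0.001, -0.001, -1.0] F [0.1, -0.2, -1.4] gap 0.699
rot [0.0, -0.001, -0.001] travel_cm [0.01, -0.11, 7.99] rows>=1.3
```

View pics/w4.png

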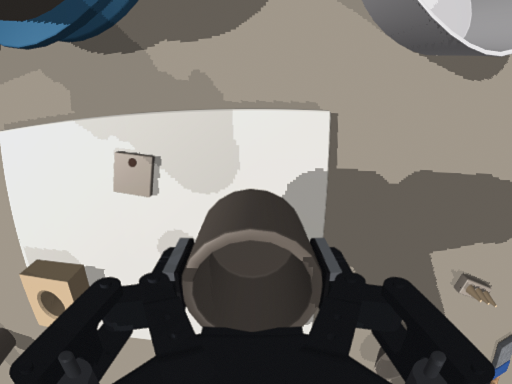

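The jar is held upright over the shelf's right back area, with the tile clear at (134,173). Lowering now.

```bash
python3 -m crank '{"rot":[[0,0,0],[0,0,0],[0,0,0],[0,0,0],[0,0,0],[0,0,0],[0,0,0]],"travel":[[0,-0.1,1.5],[0,-0.1,3.5],[0,-0.1,5.5],[0,-0.1,6.8],[0,-0.1,7.4],[0,-0.1,7.6],[0,-0.1,7.6]],"hand":[5.5,5.5,5.5,5.5,5.5,5.5,5.5]}'; python3 -m crank '{"rot":[[0,0,0],[0,0,0],[0,0,0]],"travel":[[0,0,0.15],[0,0,0.3],[0,0,0.3]],"hand":[5.5,5.5,5.5]}'
```

```text
clock: 8.48
eef_pos: [0.6282, -0.1277, 0.1164]
orientation: [0.0, 1.0, -0.014, 0.001]
force: [-0.2, 0.1, -1.4]
finger_gap: 0.702
clock: 8.85
eef_pos: [0.6282, -0.1277, 0.1134]
orientation: [0.0, 1.0, -0.014, 0.001]
force: [0.1, 0.3, -1.5]
finger_gap: 0.698
```

```bash
python3 -m crank '{"rot":[[0,0,0],[0,0,0],[0,0,0]],"travel":[[0,0,0.1],[0,0,0.15],[0,0,0.15]],"hand":[5.5,5.5,5.5]}'
```

```text
clock: 9.22
eef_pos: [0.6281, -0.1277, 0.1121]
orientation: [0.0, 1.0, -0.014, 0.001]
force: [-0.9, 1.2, -0.3]
finger_gap: 0.701
```

```bash
python3 -m crank '{"rot":[[0,0,0],[0,0,0],[0,0,0]],"travel":[[0,0,0.1],[0,0,0.1],[0,0,0.1]],"hand":[5.5,5.5,5.5]}'
```

```text
clock: 9.6
eef_pos: [0.6281, -0.1277, 0.112]
orientation: [0.0, 1.0, -0.014, 0.001]
force: [-3.1, 1.3, 6.1]
finger_gap: 0.7
```

Contact. I'll open gradually, then rise.

```bash
python3 -m crank '{"rot":[[0,0,0],[0,0,0],[0,0,0],[0,0,0],[0,0,0],[0,0,0]],"travel":[[0,0,0],[0,0,0],[0,0,0],[0,0,0],[0,0,0],[0,0,0]],"hand":[6.2,6.6,7,7.6,8.3,8.3]}';  python3 -m crank '{"rot":[[0,0,0],[0,0,0],[0,0,0],[0,0,0],[0,0,0],[0,0,0]],"travel":[[0,0,-1],[0,0,-4],[0,0,-8],[0,0,-12],[0,0,-17],[0,0,-20]],"hand":[8.3,8.3,8.3,8.3,8.3,8.3]}'
python3 - <<'E'
from h import *
st(); shot('wrist','w5'); shot('top','t5')
E
```

```text
clock: 10.35
eef_pos: [0.6281, -0.1277, 0.112]
orientation: [0.0, 1.0, -0.014, 0.001]
force: [-0.2, -0.6, -0.2]
finger_gap: 0.971
clock: 11.1
eef_pos: [0.628, -0.1277, 0.3162]
orientation: [0.001, 1.0, -0.014, 0.004]
force: [0.8, -0.5, -0.6]
finger_gap: 0.973
t 11.10 pos [0.628, -0.1277, 0.3162] yaw -1.60 zax [0.007, -0.001, -1.0] F [0.8, -0.5, -0.6] gap 0.973
```

View pics/w5.png

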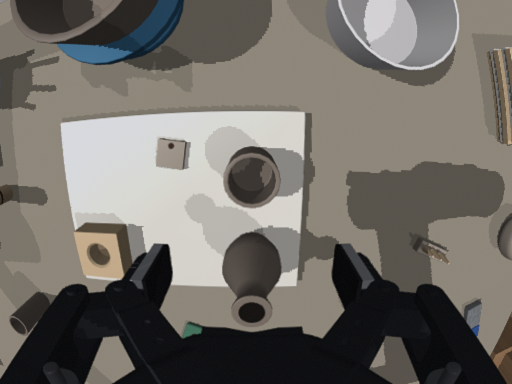

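The jar stands behind the vase, with its rim at (251,177) and the vase mouth at (252,311). Checking the spacing.

Run:
```python
from h import *
T=np.load('pics/w5.npy')
e,p=ring('w5',251,178,16,26,1); j,r,s=circ(on_plane('wrist',p,.078,T)); print('jar',j,r,s,len(p))
e,p=ring('w5',252,311,9,19,1); v,r,s=circ(on_plane('wrist',p,.158,T)); print('vase',v,r,s,len(p))
f=cv2.imread('pics/w5.png'); g=cv2.GaussianBlur(f,(0,0),.7).min(2).astype(float)
def cross(v,thr):
    k=np.where((v[:-1]<thr)&(v[1:]>=thr))[0]
    return None if len(k)==0 else k[0]+(thr-v[k[0]])/(v[k[0]+1]-v[k[0]])
P=[(x,100+c) for x in range(70,300,5) for c in [cross(g[100:135,x],165)] if c is not None]
W=on_plane('wrist',np.array(P),.018,T)[:,:2]; vx,vy,x,y=cv2.fitLine(W.astype(np.float32),cv2.DIST_HUBER,0,.001,.001).ravel(); a=np.arctan2(vy,vx)-np.pi/2; a=(a+np.pi/2)%np.pi-np.pi/2
print('far',x,y,'yaw',np.degrees(a)); d=j-v; print('in shelf axes', d[0]*np.cos(a)+d[1]*np.sin(a), -d[0]*np.sin(a)+d[1]*np.cos(a))
p=ring('t5',0,0,1,2,1)if 0 else None
# top camera
a=np.radians(-1.5)
tj=project('top',[[.626,-.129,.078]])[0]; e,p=ring('t5',tj[0],tj[1],6,13,1); c,r,s=circ(on_plane('top',p,.078)); print('top jar',tj,c,r,s,len(p)); 
e,p=ring('t5',306.4,187.6,3,7,1); c2,r,s=circ(on_plane('top',p,.158)); d=c-c2; print('top vase',c2,r,'in shelf',d[0]*np.cos(a)+d[1]*np.sin(a), -d[0]*np.sin(a)+d[1]*np.cos(a))
```

```text
jar [ 0.62703371 -0.12798456] 0.02555136227830499 0.0002731980089623195 115
vase [ 0.51702095 -0.12491143] 0.012898280769756723 0.0003127241237354064 120
far 0.70326126 -0.039716195 yaw -1.6179761
in shelf axes 0.11005566397850379 3.4340613596564075e-05
top jar [305.50091976 151.66234085] [ 0.62722713 -0.12984344] 0.026750100605251834 0.001161645958971673 79
top vase [ 0.51576913 -0.12637534] 0.012708165533118801 in shelf 0.11151059038969749 -0.0005492822811006778
```

Run:
```python
from h import *
plan([0.51,0.398,0.28],-1.6)
```

```text
rot [0.001, -0.013, 0.0] travel_cm [-13.39, -52.24, 3.54] rows>=8.6
```

```bash
python3 -m crank '{"rot":[[0,-0.01,0],[0,-0.013,0],[0,-0.013,0],[0,-0.013,0],[0,-0.013,0],[0,-0.013,0],[0,-0.013,0],[0,-0.013,0],[0,-0.013,0],[0,-0.013,0]],"travel":[[-0.5,-2,0],[-2,-8,0],[-3.5,-14,0],[-5,-20,0],[-6.5,-26,0],[-8,-32,1],[-9.7,-38,2],[-11.2,-44,3],[-12.5,-49,3.5],[-13.4,-52.2,3.5]],"hand":[8,8,7,7,6,6,6,6,6,6]}';python3 -m crank '{"rot":[[0,0,0],[0,0,0]],"travel":[[0,0,0],[0,0,0]],"hand":[6,6]}'
python3 - <<'E'
from h import *
st(); shot('wrist','w6')
E
```

```text
clock: 12.45
eef_pos: [0.5076, 0.4003, 0.2785]
orientation: [0.002, 1.0, -0.013, -0.001]
force: [0.3, -0.0, -0.6]
finger_gap: 0.702
clock: 12.7
eef_pos: [0.5068, 0.4002, 0.2775]
orientation: [0.003, 1.0, -0.012, -0.002]
force: [-0.0, -0.2, 0.2]
finger_gap: 0.703
t 12.70 pos [0.5068, 0.4002, 0.2775] yaw -1.39 zax [-0.005, -0.006, -1.0] F [-0.0, -0.2, 0.2] gap 0.703
```

View pics/w6.png

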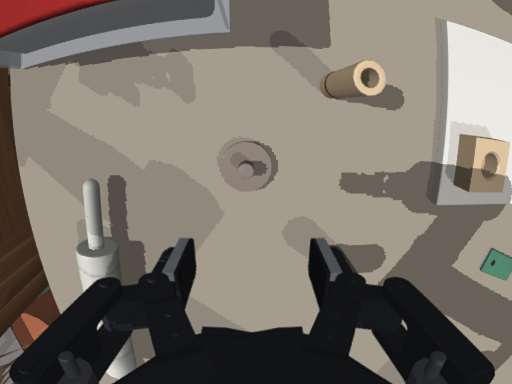

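The lid disc is at (245,166) with the knob top at (246,170), the prop is at (370,77), and the foot is at (490,163).

Run:
```python
from h import *
T=np.load('pics/w6.npy'); crop('w6',205,125,290,205,8,'w6l')
for sg in(1,-1):
    e,p=ring('w6',245,166,22,32,sg,minstep=3); c,r,s=circ(on_plane('wrist',p,.010,T)); print('disc',sg,e,c,r,s,len(p))
    e,p=ring('w6',246,170,4,12,sg,minstep=3); c,r,s=circ(on_plane('wrist',p,.034,T)); print('knob',sg,e,c,r,s,len(p))
```

```text
disc 1 ((246.8213348388672, 164.89964294433594), (52.9537353515625, 59.789581298828125), 99.18938446044922) [0.51418464 0.4031702 ] 0.032711250963403535 0.001156830430093793 64
knob 1 ((245.75531005859375, 169.57565307617188), (18.608304977416992, 19.738605499267578), 28.30695915222168) [0.51395069 0.40427407] 0.010497450762119668 0.000379151569555186 64
disc -1 ((245.71495056152344, 166.4470977783203), (49.537845611572266, 50.62691116333008), 76.00179290771484) [0.51230284 0.40484658] 0.02909524280027815 0.00030919135510070123 74
knob -1 ((245.4816131591797, 170.17999267578125), (13.8008394241333, 14.703282356262207), 90.74983215332031) [0.51329964 0.40486081] 0.0077437233181330885 0.0002731841389109777 99
```

View pics/w6l.png

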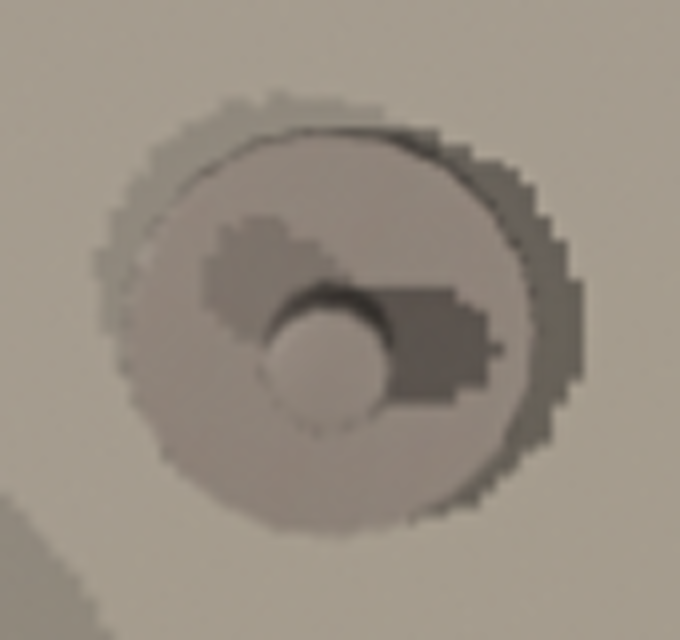

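Run:
```python
from h import *
plan([0.513,0.4048,0.088],-1.6)
```

```text
rot [0.005, 0.004, 0.003] travel_cm [0.63, -0.63, 18.99] rows>=3.0
```

```bash
python3 -m crank '{"rot":[[0.005,0.004,0.003],[0.005,0.004,0.003],[0.005,0.004,0.003],[0.005,0.004,0.003],[0.005,0.004,0.003],[0.005,0.004,0.003],[0.005,0.004,0.003],[0.005,0.004,0.003]],"travel":[[0.3,-0.3,2],[0.6,-0.6,6],[0.6,-0.6,10],[0.6,-0.6,13],[0.6,-0.6,15],[0.6,-0.6,16],[0.6,-0.6,16],[0.6,-0.6,16]],"hand":[4,3.5,3.5,3.5,3.5,3.5,3.5,3.5]}'
python3 - <<'E'
from h import *
st(); shot('wrist','w7'); plan([0.513,0.4048,0.088],-1.6)
E
```

```text
clock: 13.75
eef_pos: [0.5133, 0.4049, 0.1192]
orientation: [-0.001, 1.0, -0.014, 0.001]
force: [-0.0, 0.2, 0.7]
finger_gap: 0.41
t 13.75 pos [0.5133, 0.4049, 0.1192] yaw -1.62 zax [0.002, 0.001, -1.0] F [-0.0, 0.2, 0.7] gap 0.410
rot [-0.002, -0.002, -0.0] travel_cm [-0.03, 0.03, 3.13] rows>=0.5
```

View pics/w7.png

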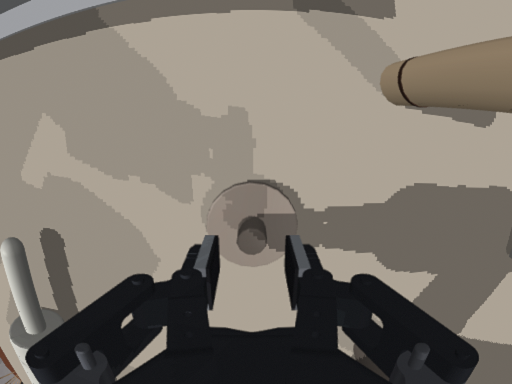

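The knob at (252,238) is centred between the pads at (210,…) and (296,…). Descending and closing.

```bash
python3 -m crank '{"rot":[[-0.002,-0.002,0],[-0.002,-0.002,0],[-0.002,-0.002,0],[-0.002,-0.002,0]],"travel":[[0,0,1.5],[0,0,2.6],[0,0,3.1],[0,0,3.1]],"hand":[3.5,3.5,3.5,3.5]}'; python3 -m crank '{"rot":[[0,0,0],[0,0,0],[0,0,0],[0,0,0],[0,0,0],[0,0,0]],"travel":[[0,0,0],[0,0,0],[0,0,0],[0,0,0],[0,0,0],[0,0,0]],"hand":[2.5,1.8,1.2,1.2,1.2,1.2]}'
python3 - <<'E'
from h import *
st(); shot('wrist','w8')
E
```

```text
clock: 14.3
eef_pos: [0.5132, 0.4048, 0.0874]
orientation: [0.001, 1.0, -0.014, -0.001]
force: [-0.8, -0.6, -0.4]
finger_gap: 0.41
clock: 15.05
eef_pos: [0.5133, 0.405, 0.0879]
orientation: [0.001, 1.0, -0.014, -0.0]
force: [-0.1, 0.7, 3.1]
finger_gap: 0.187
t 15.05 pos [0.5133, 0.405, 0.0879] yaw -1.60 zax [-0.001, -0.001, -1.0] F [-0.1, 0.7, 3.1] gap 0.187
```

View pics/w8.png

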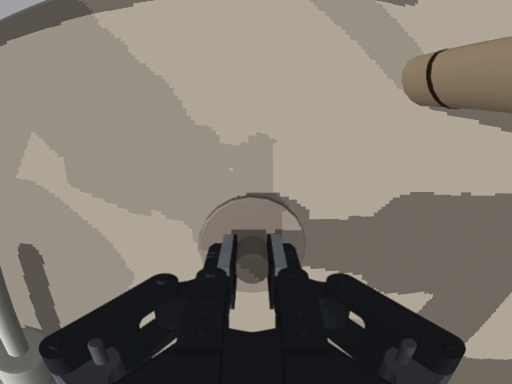

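```bash
python3 -m crank '{"rot":[[0,0,0],[0,0,0],[0,0,0],[0,0,0],[0,0,0],[0,0,0],[0,0,0]],"travel":[[0,0,-0.5],[0,0,-2],[0,0,-5],[0,0,-9],[0,0,-13],[0,0,-16],[0,0,-17]],"hand":[1.2,1.2,1.2,1.2,1.2,1.2,1.2]}'
python3 - <<'E'
from h import *
st(); plan([0.627,-0.128,0.25],-1.6)
E
```

```text
clock: 15.98
eef_pos: [0.5138, 0.4056, 0.261]
orientation: [-0.001, 1.0, -0.014, 0.001]
force: [1.0, -0.3, -0.6]
finger_gap: 0.18
t 15.97 pos [0.5138, 0.4056, 0.261] yaw -1.60 zax [0.003, 0.003, -1.0] F [1.0, -0.3, -0.6] gap 0.180
rot [-0.003, -0.003, -0.0] travel_cm [12.8, 53.03, 0.99] rows>=8.7
```

```bash
python3 -m crank '{"rot":[[-0.003,-0.003,0],[-0.003,-0.003,0],[-0.003,-0.003,0],[-0.003,-0.003,0],[-0.003,-0.003,0],[-0.003,-0.003,0],[-0.003,-0.003,0],[-0.003,-0.003,0],[-0.003,-0.003,0],[-0.003,-0.003,0]],"travel":[[0.4,1.5,0],[1.3,5.5,0],[2.6,11,0],[4,17,0],[5.5,23,0],[7,29,0],[8.5,35,0],[9.9,41,0],[11.2,46.5,0.5],[12,50,0.8]],"hand":[1.2,1.2,1.2,1.2,1.2,1.2,1.2,1.2,1.2,1.2]}'
python3 - <<'E'
from h import *
st(); plan([0.627,-0.128,0.25],-1.6)
E
```

```text
clock: 17.23
eef_pos: [0.6185, -0.101, 0.2496]
orientation: [0.0, 1.0, -0.015, -0.002]
force: [-0.1, 0.2, -0.8]
finger_gap: 0.178
t 17.23 pos [0.6185, -0.101, 0.2496] yaw -1.77 zax [-0.005, -0.0, -1.0] F [-0.1, 0.2, -0.8] gap 0.178
rot [0.0, 0.005, -0.003] travel_cm [0.93, 2.67, -0.04] rows>=0.5
```

```bash
python3 -m crank '{"rot":[[0,0.005,-0.003],[0,0.005,-0.003],[0,0.005,-0.003],[0,0.005,-0.003]],"travel":[[0.5,1.5,0],[0.93,2.67,0],[0.93,2.67,0],[0.93,2.67,0]],"hand":[1.2,1.2,1.2,1.2]}'
python3 - <<'E'
from h import *
st(); shot('wrist','w9'); plan([0.627,-0.128,0.17],-1.6)
E
```

```text
clock: 17.73
eef_pos: [0.627, -0.1269, 0.2497]
orientation: [0.0, 1.0, -0.013, 0.0]
force: [-0.4, -0.7, -0.4]
finger_gap: 0.186
t 17.73 pos [0.627, -0.1269, 0.2497] yaw -1.53 zax [0.0, -0.0, -1.0] F [-0.4, -0.7, -0.4] gap 0.186
rot [0.0, -0.0, 0.002] travel_cm [-0.0, 0.11, 7.98] rows>=1.3
```

View pics/w9.png

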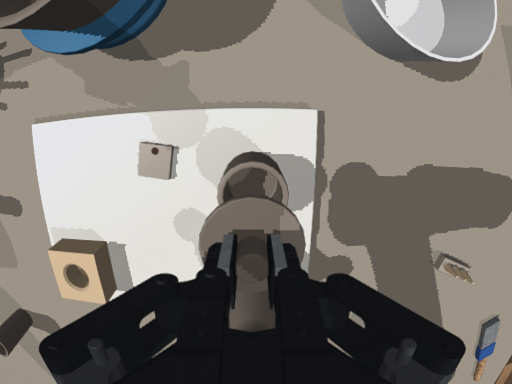

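The lid, level and centred at (252,238), is above the jar mouth at (253,192). Lowering.

```bash
python3 -m crank '{"rot":[[0,0,0],[0,0,0],[0,0,0],[0,0,0],[0,0,0],[0,0,0],[0,0,0],[0,0,0]],"travel":[[0,0.1,2],[0,0.1,4.5],[0,0.1,6.5],[0,0.1,7.5],[0,0.1,8],[0,0.1,8.3],[0,0.1,8.5],[0,0.1,8.5]],"hand":[1.2,1.2,1.2,1.2,1.2,1.2,1.2,1.2]}'; python3 -m crank '{"rot":[[0,0,0],[0,0,0],[0,0,0],[0,0,0]],"travel":[[0,0,0.1],[0,0,0.3],[0,0,0.4],[0,0,0.4]],"hand":[1.2,1.2,1.2,1.2]}'
```

```text
clock: 18.77
eef_pos: [0.6271, -0.1279, 0.1652]
orientation: [0.0, 1.0, -0.013, 0.0]
force: [0.2, -0.1, -0.7]
finger_gap: 0.182
clock: 19.27
eef_pos: [0.6271, -0.1279, 0.161]
orientation: [0.0, 1.0, -0.013, 0.0]
force: [-0.0, -0.2, -1.2]
finger_gap: 0.186
```

```bash
python3 -m crank '{"rot":[[0,0,0],[0,0,0],[0,0,0]],"travel":[[0,0,0.1],[0,0,0.15],[0,0,0.15]],"hand":[1.2,1.2,1.2]}'
python3 - <<'E'
from h import *
st(); shot('wrist','w10');
E
```

```text
clock: 19.65
eef_pos: [0.6272, -0.128, 0.1599]
orientation: [0.0, 1.0, -0.013, 0.001]
force: [0.3, 0.7, 2.4]
finger_gap: 0.179
t 19.65 pos [0.6272, -0.128, 0.1599] yaw -1.51 zax [0.001, -0.0, -1.0] F [0.3, 0.7, 2.4] gap 0.179
```

View pics/w10.png

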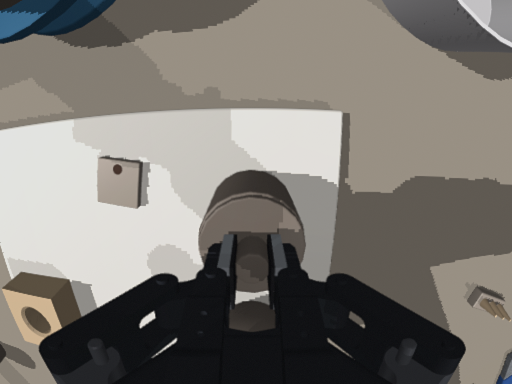

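The force came on at exactly the home height (0.1599), and the disc sits flush on the jar at (252,235). Release and rise.

```bash
python3 -m crank '{"rot":[[0,0,0],[0,0,0],[0,0,0],[0,0,0]],"travel":[[0,0,0],[0,0,0],[0,0,0],[0,0,0]],"hand":[2,2.6,3.4,4]}';  python3 -m crank '{"rot":[[0,0,0],[0,0,0],[0,0,0],[0,0,0],[0,0,0],[0,0,0]],"travel":[[0,0,-1],[0,0,-3],[0,0,-6],[0,0,-10],[0,0,-13],[0,0,-14]],"hand":[4,4,4,4,4,4]}'
python3 - <<'E'
from h import *
st(); shot('wrist','w11')
E
```

```text
clock: 20.2
eef_pos: [0.6272, -0.1279, 0.1598]
orientation: [0.0, 1.0, -0.013, 0.001]
force: [0.1, 0.2, 0.0]
finger_gap: 0.469
clock: 20.95
eef_pos: [0.6276, -0.128, 0.3029]
orientation: [0.0, 1.0, -0.013, 0.003]
force: [-0.9, -0.6, -0.3]
finger_gap: 0.472
t 20.95 pos [0.6276, -0.128, 0.3029] yaw -1.50 zax [0.006, -0.001, -1.0] F [-0.9, -0.6, -0.3] gap 0.472
```

View pics/w11.png

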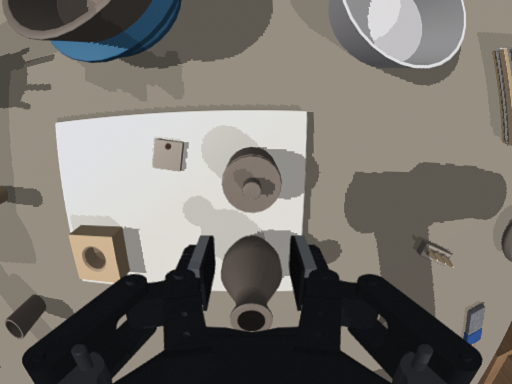

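The lid sits home on the jar at (252,180), and the vase and tile look undisturbed. Next are the cones at (437,254).

Run:
```python
from h import *
st(); print(np.round(read_state()['q'],3))
T=np.load('pics/w2.npy'); P=on_plane('wrist',[[303,237],[340,249],[334,258]],.012,T); print(P)
plan([0.47,-0.42,0.28],-1.6); plan([0.47,-0.42,0.28],60)
```

```text
t 21.00 pos [0.6275, -0.128, 0.3027] yaw -1.50 zax [0.006, -0.001, -1.0] F [1.5, -1.2, 0.6] gap 0.470
[ 5.100e-02  4.100e-01  4.300e-02  1.000e-03 -1.199e+00  1.493e+00]
[[ 0.50622917 -0.39201566  0.012     ]
 [ 0.48517078 -0.44570352  0.012     ]
 [ 0.47133546 -0.43819986  0.012     ]]
rot [0.001, -0.006, 0.002] travel_cm [-15.0, 29.6, 2.21] rows>=5.3
rot [0.004, -0.005, -1.073] travel_cm [-15.0, 29.6, 2.21] rows>=5.7
```

```bash
python3 -m crank '{"rot":[[0,-0.006,0.12],[0,-0.006,0.3],[0,-0.006,0.48],[0,-0.006,0.66],[0,-0.006,0.84],[0,-0.006,1.02],[0,-0.006,1.2],[0,-0.006,1.35],[0,-0.006,1.45],[0,-0.006,1.5]],"travel":[[-1,2,0],[-3,6,0],[-5,10,0],[-7,14,0],[-9,18,0],[-11,22,1],[-13,25.7,2],[-14,27.6,2.2],[-14.5,28.6,2.2],[-14.5,28.6,2.2]],"hand":[4,4,4,4,4,4,4,4,4,4]}'
python3 - <<'E'
from h import *
st(); plan([0.484,-0.415,0.28],-120)
E
```

```text
clock: 22.25
eef_pos: [0.4741, -0.4106, 0.2781]
orientation: [-0.001, 0.721, -0.693, -0.002]
force: [-0.3, -0.1, 0.6]
finger_gap: 0.468
t 22.25 pos [0.4741, -0.4106, 0.2781] yaw -87.66 zax [-0.001, 0.005, -1.0] F [-0.3, -0.1, 0.6] gap 0.468
rot [0.002, 0.005, 0.564] travel_cm [0.48, -0.97, -0.2] rows>=3.0
```

```bash
python3 -m crank '{"rot":[[0,0.005,0.15],[0,0.005,0.3],[0,0.005,0.45],[0,0.005,0.56],[0,0.005,0.56],[0,0.005,0.56]],"travel":[[0.2,-0.4,0],[0.4,-0.9,-0.2],[0.5,-1,-0.2],[0.5,-1,-0.2],[0.5,-1,-0.2],[0.5,-1,-0.2]],"hand":[5,5,5,5,5,5]}'
python3 - <<'E'
from h import *
st(); shot('wrist','w12')
E
```

```text
clock: 23.0
eef_pos: [0.4841, -0.4151, 0.2792]
orientation: [-0.001, -0.503, 0.865, 0.001]
force: [0.3, 0.7, -0.5]
finger_gap: 0.584
t 23.00 pos [0.4841, -0.4151, 0.2792] yaw -119.66 zax [-0.004, 0.001, -1.0] F [0.3, 0.7, -0.5] gap 0.584
```

View pics/w12.png

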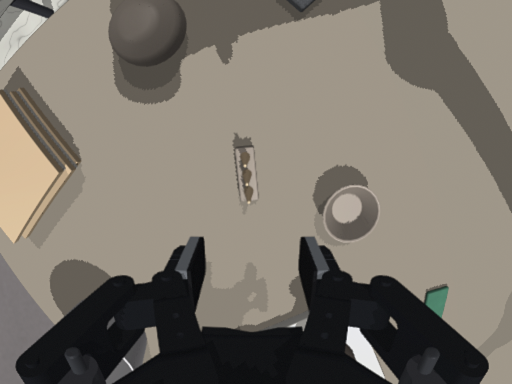

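The plaque is at (247,174), tilted about 6° off the tool axis. The dish at (351,214) is clear.

Run:
```python
from h import *
crop('w12',215,130,280,215,7,'w12c')
```

```text
(no output)
```

View pics/w12c.png

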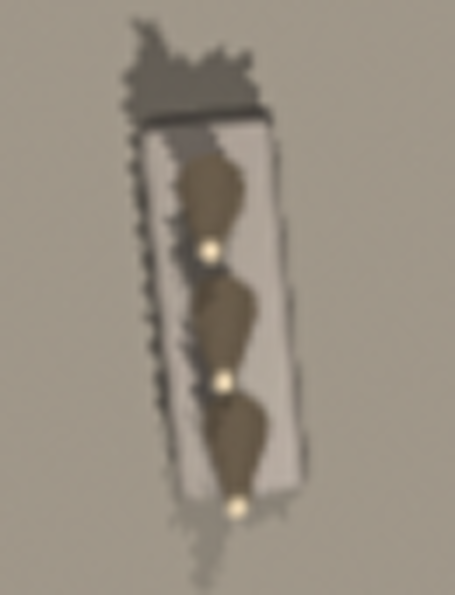

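Run:
```python
from h import *
T=np.load('pics/w12.npy')
c=np.array([(147,123),(270,118),(303,487),(180,498)])/7+[215,130]-.43
W=on_plane('wrist',c,.016,T)[:,:2]; ctr=W.mean(0); print(W.round(4),'ctr',ctr, 'lens',[np.linalg.norm(W[i]-W[(i+1)%4]).round(4) for i in range(4)])
for a,b in((0,3),(1,2)): d=W[a]-W[b]; print('side ang',np.degrees(np.arctan2(d[1],d[0])))
t=np.array([(210,251),(224,382),(237,508)])/7+[215,130]-.43
Z=on_plane('wrist',t,.047,T)[:,:2]; print(Z.round(4)); d=Z[0]-Z[2]; print('tips ang',np.degrees(np.arctan2(d[1],d[0])))
```

```text
[[ 0.4846 -0.4499]
 [ 0.4671 -0.4408]
 [ 0.4929 -0.3841]
 [ 0.5118 -0.3927]] ctr [ 0.48910331 -0.41686578] lens [np.float64(0.0198), np.float64(0.0623), np.float64(0.0207), np.float64(0.0634)]
side ang -115.40637239100714
side ang -114.50965411636157
[[ 0.4828 -0.4316]
 [ 0.4909 -0.4133]
 [ 0.4991 -0.3951]]
tips ang -114.13044194756328
```

Run:
```python
from h import *
print(project('wrist',[[.4891,-.4169,.016],[.4891,-.4169,.047]],np.load('pics/w12.npy')))
plan([0.4891,-0.4169,0.078],-114.7)
```

```text
[[246.7314383  173.85528685]
 [246.35899161 180.37767156]]
rot [0.003, -0.001, -0.087] travel_cm [-0.11, -0.58, 20.14] rows>=3.2
```

```bash
python3 -m crank '{"rot":[[0.003,0,-0.04],[0.003,0,-0.087],[0.003,0,-0.087],[0.003,0,-0.087],[0.003,0,-0.087],[0.003,0,-0.087],[0.003,0,-0.087],[0.003,0,-0.087]],"travel":[[0,-0.3,2],[-0.1,-0.6,6],[-0.1,-0.6,10],[-0.1,-0.6,13],[-0.1,-0.6,15],[-0.1,-0.6,16],[-0.1,-0.6,16],[-0.1,-0.6,16]],"hand":[4.5,4.5,4.5,4.5,4.5,4.5,4.5,4.5]}'
python3 - <<'E'
from h import *
st(); shot('wrist','w13'); plan([0.4891,-0.4169,0.078],-114.7)
E
```

```text
clock: 24.05
eef_pos: [0.4899, -0.4174, 0.1206]
orientation: [0.0, -0.54, 0.842, -0.001]
force: [-0.2, 0.8, 0.6]
finger_gap: 0.525
t 24.05 pos [0.4899, -0.4174, 0.1206] yaw -114.67 zax [0.001, -0.002, -1.0] F [-0.2, 0.8, 0.6] gap 0.525
rot [-0.002, -0.001, 0.0] travel_cm [-0.02, 0.1, 4.27] rows>=0.7
```

View pics/w13.png

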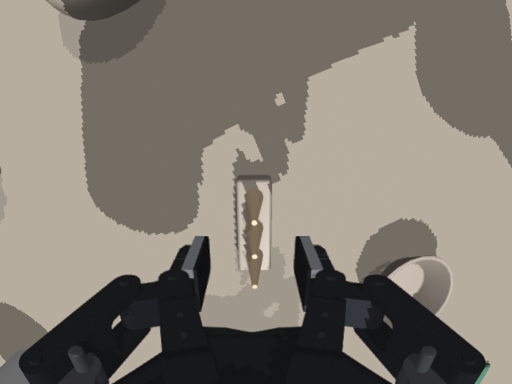

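The plaque is aligned with the pads, its bar spanning (238–271, 179–269) and centred between them.

```bash
python3 - <<'E'
from h import *
crop('w13',220,160,290,300,4,'w13c')
T=np.load('pics/w13.npy'); 
W=on_plane('wrist',[(238,180),(270,179),(272,268),(240,270)],.016,T); L=(W-T[:3,3])@T[:3,:3]; print(L.round(4),L.mean(0))
E
python3 -m crank '{"rot":[[0,0,0],[0,0,0],[0,0,0],[0,0,0],[0,0,0]],"travel":[[0,0.1,1.5],[0,0.1,3],[0,0.1,3.9],[0,0.1,4.2],[0,0.1,4.2]],"hand":[4.5,4.5,4.5,4.5,4.5]}'; python3 -m crank '{"rot":[[0,0,0],[0,0,0],[0,0,0],[0,0,0],[0,0,0],[0,0,0]],"travel":[[0,0,0],[0,0,0],[0,0,0],[0,0,0],[0,0,0],[0,0,0]],"hand":[3.5,2.5,1.6,1.6,1.6,1.6]}'
```

```text
[[ 0.031  -0.0088  0.1046]
 [ 0.0316  0.0105  0.1046]
 [-0.0299  0.0132  0.1045]
 [-0.0315 -0.0084  0.1045]] [0.00031118 0.00163495 0.10455696]
clock: 24.72
eef_pos: [0.489, -0.4171, 0.0783]
orientation: [0.0, -0.54, 0.842, -0.001]
force: [-0.1, 0.6, -0.3]
finger_gap: 0.526
clock: 25.48
eef_pos: [0.4894, -0.4173, 0.079]
orientation: [0.0, -0.54, 0.842, -0.001]
force: [-1.0, 0.2, 5.6]
finger_gap: 0.237
```

View pics/w13c.png

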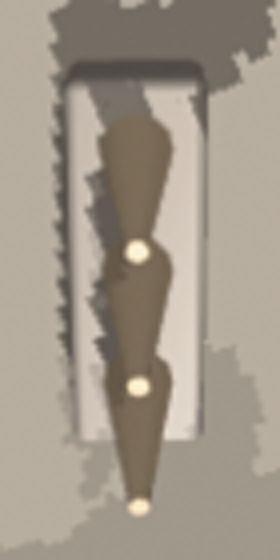

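```bash
python3 -m crank '{"rot":[[0,0,0],[0,0,0],[0,0,0],[0,0,0],[0,0,0],[0,0,0],[0,0,0],[0,0,0],[0,0,0]],"travel":[[0,0,-0.5],[0,0,-2],[0,0,-5],[0,0,-9],[0,0,-13],[0,0,-17],[0,0,-19],[0,0,-20],[0,0,-20]],"hand":[1.6,1.6,1.6,1.6,1.6,1.6,1.6,1.6,1.6]}'
python3 - <<'E'
from h import *
st(); plan([0.6333,0.0847,0.28],-91.6)
T=np.load('pics/w1.npy')
for sg in(1,-1):
  for z in (.054,.051):
    e,p=ring('w1',187,148,9,17,sg,minstep=4); c,r,s=circ(on_plane('wrist',p,z,T)); print('bore',sg,z,e[0],c,r,s,len(p))
E
```

```text
clock: 26.6
eef_pos: [0.4889, -0.4168, 0.2795]
orientation: [0.001, -0.54, 0.842, -0.002]
force: [0.0, 0.3, -0.9]
finger_gap: 0.235
t 26.60 pos [0.4889, -0.4168, 0.2795] yaw -114.66 zax [0.003, -0.002, -1.0] F [0.0, 0.3, -0.9] gap 0.235
rot [-0.003, -0.002, -0.403] travel_cm [-51.59, 7.8, -0.13] rows>=8.3
bore 1 0.054 (186.0102996826172, 147.4287567138672) [0.52414235 0.08948065] 0.018447434474327194 0.0007243288320945123 100
bore 1 0.051 (186.0102996826172, 147.4287567138672) [0.52376306 0.0901708 ] 0.018587620488868563 0.0007298331623760692 100
bore -1 0.054 (186.94375610351562, 147.65093994140625) [0.52360346 0.088015  ] 0.012858999134744597 0.00045332723323312596 51
bore -1 0.051 (186.94375610351562, 147.65093994140625) [0.52322007 0.08869401] 0.01295671742951919 0.0004567721641909625 51
```

```bash
python3 -m crank '{"rot":[[0,0,0],[0,0,-0.05],[0,0,-0.1],[0,0,-0.15],[0,0,-0.2],[0,0,-0.25],[0,0,-0.3],[0,0,-0.35],[0,0,-0.403],[0,0,-0.403]],"travel":[[-1.5,0.2,-0.1],[-5.5,0.8,-0.1],[-11,1.6,-0.1],[-17,2.6,-0.1],[-23,3.5,-0.1],[-29,4.4,-0.1],[-35,5.3,-0.1],[-41,6.2,-0.1],[-46.5,7,-0.1],[-50,7.6,-0.1]],"hand":[1.6,1.6,1.6,1.6,1.6,1.6,1.6,1.6,1.6,1.6]}'
python3 - <<'E'
from h import *
st(); plan([0.6335,0.085,0.15],-91.6)
E
```

```text
clock: 27.85
eef_pos: [0.6281, 0.0728, 0.2782]
orientation: [-0.001, -0.698, 0.716, -0.001]
force: [-0.3, -0.4, -0.9]
finger_gap: 0.236
t 27.85 pos [0.6281, 0.0728, 0.2782] yaw -91.41 zax [0.0, -0.003, -1.0] F [-0.3, -0.4, -0.9] gap 0.236
rot [-0.0, -0.003, 0.003] travel_cm [-1.26, -0.5, 12.82] rows>=2.1
```

```bash
python3 -m crank '{"rot":[[0,-0.003,0.003],[0,-0.003,0.003],[0,-0.003,0.003],[0,-0.003,0.003],[0,-0.003,0.003],[0,-0.003,0.003],[0,-0.003,0.003]],"travel":[[-0.6,-0.2,2],[-1.26,-0.5,5],[-1.26,-0.5,8.5],[-1.26,-0.5,11],[-1.26,-0.5,12.5],[-1.26,-0.5,12.8],[-1.26,-0.5,12.8]],"hand":[1.6,1.6,1.6,1.6,1.6,1.6,1.6]}'
python3 - <<'E'
from h import *
st(); plan([0.6335,0.085,0.098],-91.6); shot('wrist','w14')
E
```

```text
clock: 28.72
eef_pos: [0.6339, 0.0852, 0.1508]
orientation: [0.001, -0.697, 0.717, -0.0]
force: [-0.8, -0.2, -0.2]
finger_gap: 0.234
t 28.73 pos [0.6339, 0.0852, 0.1508] yaw -91.56 zax [0.002, 0.0, -1.0] F [-0.8, -0.2, -0.2] gap 0.234
rot [-0.002, 0.0, 0.001] travel_cm [0.02, 0.04, 5.28] rows>=0.8
```

View pics/w14.png

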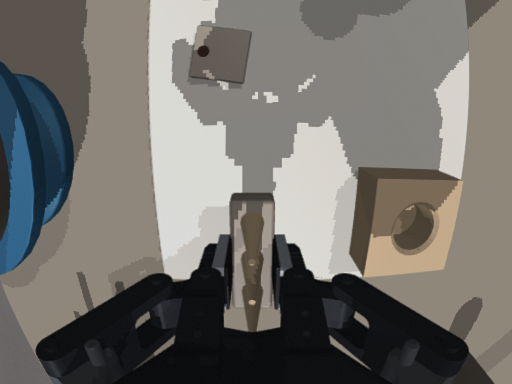

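The plaque hangs level at (252,250), with the foot alongside at (413,228) and the tile clear. I'll cross-check the foot position from this view.

Run:
```python
from h import *
T=np.load('pics/w14.npy'); crop('w14',340,155,470,285,5,'w14f')
W=on_plane('wrist',[[358,168],[441,171],[460,181],[447,269]],.054,T); print(W.round(4))
e,p=ring('w14',415,228,17,34,1,minstep=4); c,r,s=circ(on_plane('wrist',p,.054,T)); print(e,c,r,s,len(p))
```

```text
[[0.5701 0.0461 0.054 ]
 [0.5084 0.0479 0.054 ]
 [0.4897 0.0549 0.054 ]
 [0.4846 0.1248 0.054 ]]
((412.09942626953125, 227.96554565429688), (39.03263473510742, 55.764892578125), 25.673646926879883) [0.52551064 0.08807979] 0.01797299170142464 0.0008892625832706087 59
```

View pics/w14f.png

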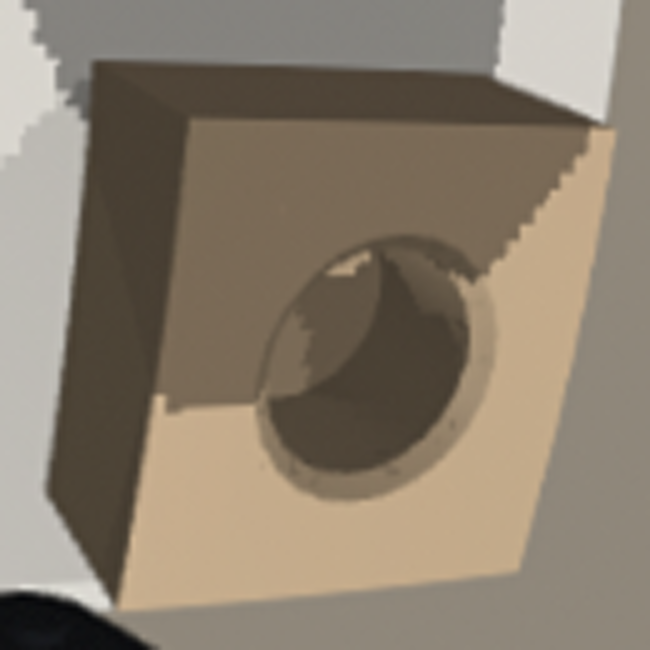

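Run:
```python
from h import *
T=np.load('pics/w14.npy')
c=np.array([(190,119),(614,128),(520,572),(118,608)])/5+[340,155]-.4
W=on_plane('wrist',c,.054,T)[:,:2]; print(W.round(4),W.mean(0),[np.linalg.norm(W[i]-W[(i+1)%4]).round(4) for i in range(4)])
```

```text
[[0.5566 0.0526]
 [0.4875 0.0543]
 [0.4882 0.1243]
 [0.5583 0.1217]] [0.52265098 0.08824324] [np.float64(0.0691), np.float64(0.07), np.float64(0.0701), np.float64(0.0691)]
```

```bash
python3 -m crank '{"rot":[[-0.002,0,0.001],[-0.002,0,0.001],[-0.002,0,0.001],[-0.002,0,0.001],[-0.002,0,0.001],[-0.002,0,0.001]],"travel":[[0.03,0.05,1.5],[0.03,0.07,3.2],[0.03,0.07,4.5],[0.03,0.07,5],[0.03,0.07,5.2],[0.03,0.07,5.2]],"hand":[1.6,1.6,1.6,1.6,1.6,1.6]}'; python3 -m crank '{"rot":[[0,0,0],[0,0,0],[0,0,0]],"travel":[[0,0,0.1],[0,0,0.2],[0,0,0.2]],"hand":[1.6,1.6,1.6]}'
```

```text
clock: 29.52
eef_pos: [0.6337, 0.085, 0.0994]
orientation: [0.001, -0.697, 0.717, -0.0]
force: [0.1, -0.6, -0.3]
finger_gap: 0.236
clock: 29.9
eef_pos: [0.6337, 0.085, 0.0975]
orientation: [0.001, -0.697, 0.717, -0.0]
force: [-0.3, -0.1, -1.0]
finger_gap: 0.236
```

```bash
python3 -m crank '{"rot":[[0,0,0],[0,0,0],[0,0,0]],"travel":[[0,0.03,0.1],[0,0.03,0.1],[0,0.03,0.1]],"hand":[1.6,1.6,1.6]}'
python3 - <<'E'
from h import *
st()
E
```

```text
clock: 30.28
eef_pos: [0.6336, 0.0851, 0.097]
orientation: [0.001, -0.697, 0.717, -0.0]
force: [-1.6, 0.3, 3.7]
finger_gap: 0.235
t 30.27 pos [0.6336, 0.0851, 0.097] yaw -91.60 zax [0.002, 0.001, -1.0] F [-1.6, 0.3, 3.7] gap 0.235
```

Contact at the expected 0.097. Release and rise.

```bash
python3 -m crank '{"rot":[[0,0,0],[0,0,0],[0,0,0],[0,0,0]],"travel":[[0,0,0],[0,0,0],[0,0,0],[0,0,0]],"hand":[2.6,3,3.6,4.2]}';  python3 -m crank '{"rot":[[0,0,0],[0,0,0],[0,0,0],[0,0,0],[0,0,0],[0,0,0],[0,0,0],[0,0,0]],"travel":[[0,0,-1],[0,0,-3],[0,0,-6],[0,0,-10],[0,0,-14],[0,0,-17],[0,0,-18],[0,0,-18]],"hand":[4.2,4.2,4.2,4.2,4.2,4.2,4.2,4.2]}'
python3 - <<'E'
from h import *
st(); shot('wrist','w15'); crop('w15',215,60,450,255,3,'w15c')
E
```

```text
clock: 30.78
eef_pos: [0.6336, 0.0851, 0.0969]
orientation: [0.001, -0.697, 0.717, -0.0]
force: [0.8, -0.5, -0.6]
finger_gap: 0.492
clock: 31.78
eef_pos: [0.6331, 0.0849, 0.2771]
orientation: [0.001, -0.697, 0.717, -0.0]
force: [-0.6, -1.1, 0.1]
finger_gap: 0.492
t 31.77 pos [0.6331, 0.0849, 0.2771] yaw -91.61 zax [0.002, 0.001, -1.0] F [-0.6, -1.1, 0.1] gap 0.492
```

View pics/w15.png

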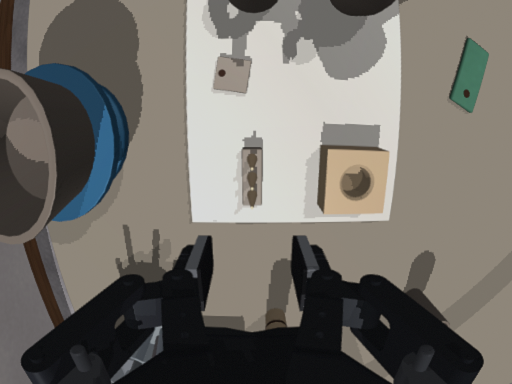

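View pics/w15c.png

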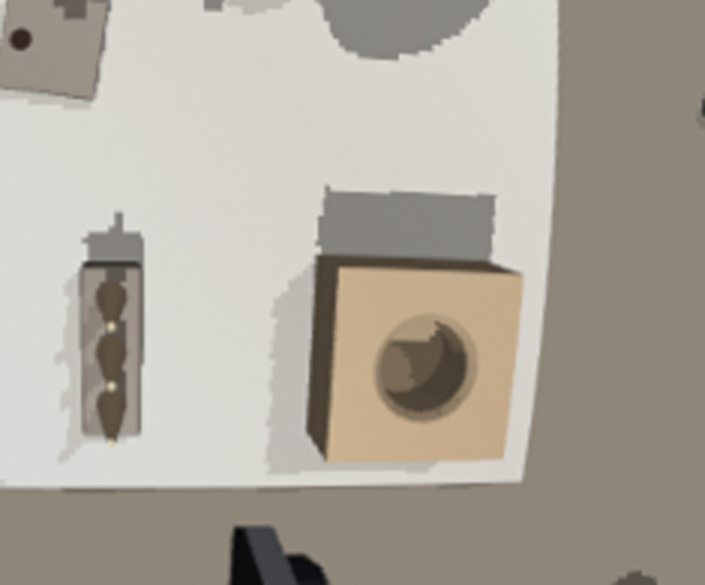

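The plaque stands behind the foot, its bar spanning (243–262, 149–205) and the foot top centred near (357,181).

Run:
```python
from h import *
T=np.load('pics/w15.npy')
k=lambda l:np.array(l)/3+[215,60]-.33
B=on_plane('wrist',k([(83,267),(140,267),(140,434),(82,434)]),.034,T)[:,:2]; F=on_plane('wrist',k([(340,267),(521,274),(503,459),(328,461)]),.054,T)[:,:2]
for n,W in(('bar',B),('foot',F)): print(n,W.mean(0).round(4),[np.linalg.norm(W[i]-W[(i+1)%4]).round(4) for i in range(4)])
d=B.mean(0)-F.mean(0); a=np.radians(-1.6); print('shelf axes',d[0]*np.cos(a)+d[1]*np.sin(a),-d[0]*np.sin(a)+d[1]*np.cos(a))
for A,C in((0,3),(1,2)): v=B[C]-B[A]; print(np.degrees(np.arctan2(v[1],v[0])))
```

```text
bar [0.6339 0.0853] [np.float64(0.0201), np.float64(0.062), np.float64(0.0214), np.float64(0.062)]
foot [0.5225 0.0883] [np.float64(0.0681), np.float64(0.0696), np.float64(0.0691), np.float64(0.0694)]
shelf axes 0.11147294870858013 8.480345695088343e-05
87.58409768227608
88.8470395632384
```

Run:
```python
from h import *
T=np.load('pics/w6.npy')
print('box corner bottom z0', on_plane('wrist',[[229,34],[120,46]],0,T).round(3), 'z.1',on_plane('wrist',[[229,34],[222,0]],.1,T).round(3))
print('scene z0',on_plane('scene',[[428,292],[385,262]],0.0).round(3))
print('prop', on_plane('wrist',[[329,86]],0.0,T).round(3)); 
e,p=ring('w6',370,77,6,13,1); c,r,s=circ(on_plane('wrist',p,.12,T)); print(c,r,s,e)
e,p=ring('w6',371,77,12,20,-1); c,r,s=circ(on_plane('wrist',p,.12,T)); print(c,r,s,e)
e,p=ring('top0',129.2,142,4,9,-1); c,r,s=circ(on_plane('top',p,.12)); print('top',c,r,s,e)
plan([0.605,0.30,0.32],-91.6)
```

```text
box corner bottom z0 [[0.668 0.421 0.   ]
 [0.669 0.555 0.   ]] z.1 [[0.643 0.415 0.1  ]
 [0.675 0.42  0.1  ]]
scene z0 [[0.814 0.429 0.   ]
 [0.732 0.347 0.   ]]
prop [[0.606 0.306 0.   ]]
[0.60615565 0.30436553] 0.008102701918303283 0.00019858498323142723 ((369.49932861328125, 77.4532699584961), (18.00947380065918, 20.555198669433594), 157.5590362548828)
[0.60605115 0.30439137] 0.014239170957101279 0.00022508418091819705 ((369.21685791015625, 77.61930847167969), (31.83927345275879, 35.79962921142578), 153.177978515625)
top [0.60425738 0.30076719] 0.014188822804132238 0.0005328270460071579 ((128.47998046875, 141.7215576171875), (11.12502670288086, 12.028764724731445), 74.96649169921875)
rot [0.0, 0.001, -0.0] travel_cm [-21.43, 3.38, -4.39] rows>=3.5
```

```bash
python3 -m crank '{"rot":[[0,0,0],[0,0,0],[0,0,0],[0,0,0],[0,0,0],[0,0,0],[0,0,0],[0,0,0]],"travel":[[-1.5,0.2,-1],[-5,0.8,-2.5],[-10,1.6,-4],[-15,2.4,-4.4],[-19,3,-4.4],[-21,3.4,-4.4],[-21.6,3.4,-4.4],[-21.6,3.4,-4.4]],"hand":[5,5.5,5.5,5.5,5.5,5.5,5.5,5.5]}'
python3 - <<'E'
from h import *
st(); shot('wrist','w16')
E
```

```text
clock: 32.83
eef_pos: [0.605, 0.3013, 0.3197]
orientation: [-0.0, -0.697, 0.717, 0.0]
force: [0.5, -0.5, -0.3]
finger_gap: 0.643
t 32.83 pos [0.605, 0.3013, 0.3197] yaw -91.64 zax [-0.001, 0.0, -1.0] F [0.5, -0.5, -0.3] gap 0.643
```

View pics/w16.png

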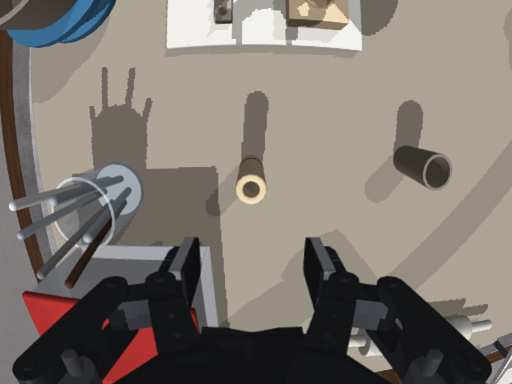

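The prop top is at (251,187) with clear space around it. The box at (212,250) and the pencil cup stay outside the fingers' path.

Run:
```python
from h import *
T=np.load('pics/w16.npy')
e,p=ring('w16',251,188,4,11,1); c,r,s=circ(on_plane('wrist',p,.12,T)); print(c,r,s,len(p))
e,p=ring('w16',251,188,11,20,-1); c,r,s=circ(on_plane('wrist',p,.12,T)); print(c,r,s,len(p))
plan([c[0],c[1],0.14],-91.6)
```

```text
[0.60622332 0.30261953] 0.008063417862052993 0.00024769452518965844 118
[0.60625273 0.30253722] 0.014260934375825297 0.00019499279428683816 120
rot [0.001, 0.0, -0.001] travel_cm [-0.18, -0.12, 17.99] rows>=2.9
```

```bash
python3 -m crank '{"rot":[[0,0,0],[0,0,0],[0,0,0],[0,0,0],[0,0,0],[0,0,0],[0,0,0],[0,0,0],[0,0,0]],"travel":[[-0.1,-0.1,2],[-0.15,-0.12,5],[-0.15,-0.12,8],[-0.15,-0.12,11],[-0.15,-0.12,14],[-0.15,-0.12,16.5],[-0.15,-0.12,17.8],[-0.15,-0.12,18],[-0.15,-0.12,18]],"hand":[5.5,5.5,5.5,5.5,5.5,5.5,5.5,5.5,5.5]}';  python3 -m crank '{"rot":[[0,0,0],[0,0,0],[0,0,0],[0,0,0],[0,0,0],[0,0,0]],"travel":[[0,0,0],[0,0,0],[0,0,0],[0,0,0],[0,0,0],[0,0,0]],"hand":[4.5,3.5,2.4,2.4,2.4,2.4]}'
python3 - <<'E'
from h import *
st(); shot('wrist','w17')
E
```

```text
clock: 34.0
eef_pos: [0.6068, 0.3023, 0.141]
orientation: [0.001, -0.697, 0.717, 0.0]
force: [0.2, 0.4, -0.1]
finger_gap: 0.645
clock: 34.75
eef_pos: [0.6068, 0.3025, 0.1421]
orientation: [0.001, -0.697, 0.717, -0.0]
force: [-2.8, -0.7, 6.1]
finger_gap: 0.347
t 34.75 pos [0.6068, 0.3025, 0.1421] yaw -91.66 zax [0.002, 0.002, -1.0] F [-2.8, -0.7, 6.1] gap 0.347
```

View pics/w17.png

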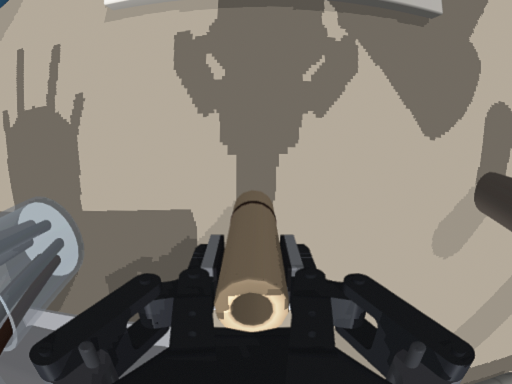

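The tube is held between the pads and standing vertical, with its top at (252,310) and the band at (254,205) on the lower end. Lifting and carrying to the foot.

```bash
python3 -m crank '{"rot":[[0,0,0],[0,0,0],[0,0,0],[0,0,0],[0,0,0],[0,0,0],[0,0,0],[0,0,0]],"travel":[[0,0,-0.5],[0,0,-2],[0,0,-4.5],[0,0,-7.5],[0,0,-9.5],[0,0,-10.5],[0,0,-11],[0,0,-11]],"hand":[2.4,2.4,2.4,2.4,2.4,2.4,2.4,2.4]}'
python3 - <<'E'
from h import *
st(); plan([0.5232,0.0881,0.25],-91.6)
E
```

```text
clock: 35.8
eef_pos: [0.6065, 0.3023, 0.2516]
orientation: [0.001, -0.697, 0.717, 0.0]
force: [-0.4, -0.1, -1.9]
finger_gap: 0.34
t 35.80 pos [0.6065, 0.3023, 0.2516] yaw -91.67 zax [0.001, 0.001, -1.0] F [-0.4, -0.1, -1.9] gap 0.340
rot [-0.001, 0.001, -0.001] travel_cm [21.65, 7.7, 0.13] rows>=3.7
```

```bash
python3 -m crank '{"rot":[[0,0,0],[0,0,0],[0,0,0],[0,0,0],[0,0,0],[0,0,0],[0,0,0],[0,0,0],[0,0,0]],"travel":[[1,0.4,0],[4,1.5,0],[8,2.9,0],[13,4.7,0],[17.5,6.3,0],[20.5,7.3,0],[21.65,7.7,0],[21.65,7.7,0],[21.65,7.7,0]],"hand":[2.4,2.4,2.4,2.4,2.4,2.4,2.4,2.4,2.4]}'
python3 - <<'E'
from h import *
st(); plan([0.5232,0.0881,0.21],-91.6); shot('wrist','w18'); shot('scene','s18'); crop('s18',160,130,340,260,4,'s18c')
E
```

```text
clock: 36.92
eef_pos: [0.5237, 0.0889, 0.2512]
orientation: [0.001, -0.697, 0.717, 0.0]
force: [0.4, 0.2, -1.2]
finger_gap: 0.343
t 36.92 pos [0.5237, 0.0889, 0.2512] yaw -91.63 zax [0.001, 0.001, -1.0] F [0.4, 0.2, -1.2] gap 0.343
rot [-0.001, 0.001, -0.001] travel_cm [0.08, 0.06, 4.12] rows>=0.7
```

View pics/w18.png

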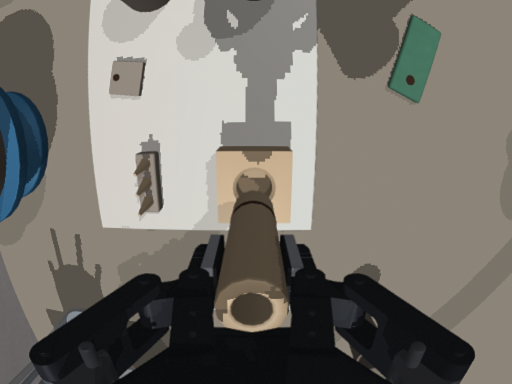

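View pics/s18c.png

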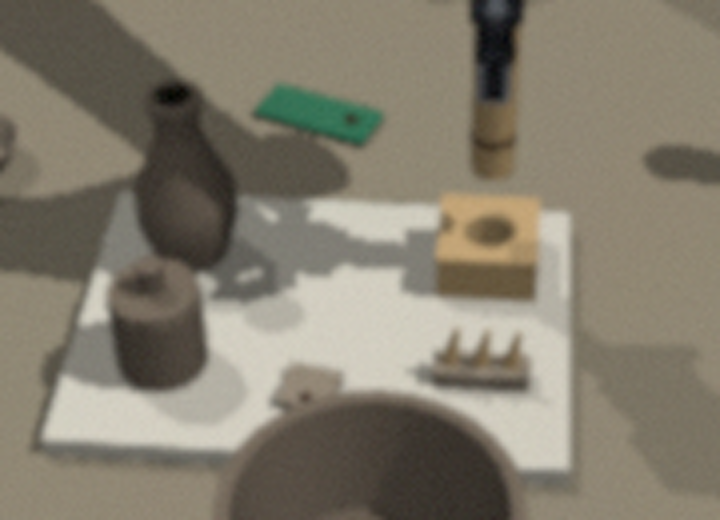

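The prop hangs vertical above the foot; in the scene view it lines up with the bore. I'll check the foot square once more, then insert.

Run:
```python
from h import *
T=np.load('pics/w18.npy')
f=cv2.imread('pics/w18.png'); hsv=cv2.cvtColor(f,cv2.COLOR_BGR2HSV); print(hsv[165,225],hsv[149,250])
m=((hsv[...,1]>60)&(hsv[...,2]>150)).astype(np.uint8); m[:140]=0;m[235:]=0;m[:,:205]=0;m[:,300:]=0
x0,y0,w,h=cv2.boundingRect(m); print(x0,y0,w,h)
c=[(x0,y0),(x0+w-1,y0),(x0+w-1,y0+h-1),(x0,y0+h-1)]
W=on_plane('wrist',c,.054,T)[:,:2]; print(W.round(4),W.mean(0))
```

```text
[ 17  70 201] [16 76 77]
216 151 76 71
[[0.5557 0.0528]
 [0.4877 0.0547]
 [0.4872 0.1228]
 [0.5599 0.1207]] [0.5226116  0.08773617]
```

```bash
python3 -m crank '{"rot":[[0,0,0],[0,0,0],[0,0,0],[0,0,0],[0,0,0],[0,0,0],[0,0,0]],"travel":[[0.08,0.06,1.5],[0.08,0.06,3.2],[0.08,0.06,4.2],[0.08,0.06,4.8],[0.08,0.06,5.2],[0.08,0.06,5.5],[0.08,0.06,5.5]],"hand":[2.4,2.4,2.4,2.4,2.4,2.4,2.4]}'; python3 -m crank '{"rot":[[0,0,0],[0,0,0],[0,0,0]],"travel":[[0,0,0.3],[0,0,0.5],[0,0,0.5]],"hand":[2.4,2.4,2.4]}'
python3 - <<'E'
from h import *
st()
E
```

```text
clock: 37.9
eef_pos: [0.5232, 0.0883, 0.1961]
orientation: [0.001, -0.697, 0.717, 0.0]
force: [-0.3, -0.2, -1.7]
finger_gap: 0.336
clock: 38.28
eef_pos: [0.5231, 0.0882, 0.191]
orientation: [0.001, -0.697, 0.717, 0.0]
force: [-0.6, -0.9, -1.5]
finger_gap: 0.339
t 38.27 pos [0.5231, 0.0882, 0.191] yaw -91.61 zax [0.001, 0.001, -1.0] F [-0.6, -0.9, -1.5] gap 0.339
```

Inside the bore with no contact force. Continuing down to 0.166.

```bash
python3 -m crank '{"rot":[[0,0,0],[0,0,0],[0,0,0],[0,0,0],[0,0,0]],"travel":[[0,0,0.5],[0,0,1.2],[0,0,1.8],[0,0,2.2],[0,0,2.2]],"hand":[2.4,2.4,2.4,2.4,2.4]}';  python3 -m crank '{"rot":[[0,0,0],[0,0,0],[0,0,0]],"travel":[[0,0,0.15],[0,0,0.25],[0,0,0.25]],"hand":[2.4,2.4,2.4]}'
python3 - <<'E'
from h import *
st()
E
```

```text
clock: 38.9
eef_pos: [0.5229, 0.0882, 0.1685]
orientation: [0.0, -0.697, 0.717, 0.0]
force: [0.3, 0.5, -1.4]
finger_gap: 0.34
clock: 39.28
eef_pos: [0.523, 0.0882, 0.1661]
orientation: [0.0, -0.697, 0.717, 0.0]
force: [-0.3, 0.1, -1.8]
finger_gap: 0.349
t 39.27 pos [0.523, 0.0882, 0.1661] yaw -91.61 zax [0.0, 0.001, -1.0] F [-0.3, 0.1, -1.8] gap 0.349
```

```bash
python3 -m crank '{"rot":[[0,0,0],[0,0,0],[0,0,0]],"travel":[[0,0,0.1],[0,0,0.15],[0,0,0.15]],"hand":[2.4,2.4,2.4]}'
python3 - <<'E'
from h import *
st()
E
```

```text
clock: 39.65
eef_pos: [0.5231, 0.0882, 0.166]
orientation: [0.001, -0.697, 0.717, -0.0]
force: [-3.4, -0.6, 7.2]
finger_gap: 0.341
t 39.65 pos [0.5231, 0.0882, 0.166] yaw -91.58 zax [0.001, 0.001, -1.0] F [-3.4, -0.6, 7.2] gap 0.341
```

On the floor at the expected 0.166. Release and rise.

```bash
python3 -m crank '{"rot":[[0,0,0],[0,0,0],[0,0,0],[0,0,0],[0,0,0]],"travel":[[0,0,0],[0,0,0],[0,0,0],[0,0,0],[0,0,0]],"hand":[3.3,3.8,4.5,5,5.5]}';  python3 -m crank '{"rot":[[0,0,0],[0,0,0],[0,0,0],[0,0,0],[0,0,0],[0,0,0],[0,0,0]],"travel":[[0,0,-1],[0,0,-3],[0,0,-6],[0,0,-10],[0,0,-13],[0,0,-15],[0,0,-15]],"hand":[5.5,5.5,5.5,5.5,5.5,5.5,5.5]}'
python3 - <<'E'
from h import *
st(); shot('wrist','w19'); shot('scene','s19'); crop('s19',160,100,340,260,4,'s19c'); plan([0.39,0.293,0.30],-91.6); print(read_state()['q'])
E
```

```text
clock: 40.28
eef_pos: [0.5231, 0.0882, 0.1659]
orientation: [0.001, -0.697, 0.717, -0.0]
force: [0.9, 0.1, 1.3]
finger_gap: 0.64
clock: 41.15
eef_pos: [0.5235, 0.0883, 0.3182]
orientation: [0.003, -0.697, 0.717, -0.001]
force: [0.5, 0.6, -0.3]
finger_gap: 0.646
t 41.15 pos [0.5235, 0.0883, 0.3182] yaw -91.57 zax [0.005, 0.003, -1.0] F [0.5, 0.6, -0.3] gap 0.646
rot [-0.0, 0.001, 0.0] travel_cm [-20.12, 13.81, 1.56] rows>=3.9
[ 4.72980032e-01  2.14121078e-01 -2.05689245e-01 -8.19797409e-04
 -1.15055060e+00 -5.00400056e-01]
```

View pics/w19.png

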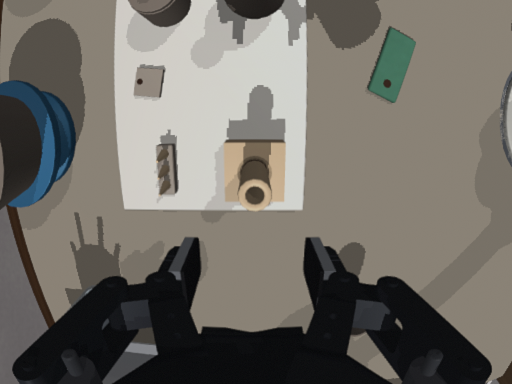

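View pics/s19c.png

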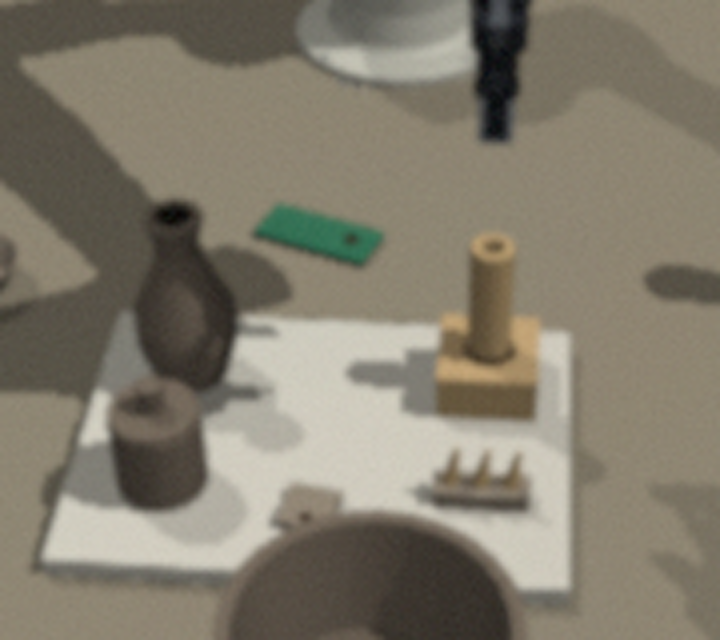

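The prop stands upright in the foot with its band at the rim, (490,350) in the crop, and everything else is undisturbed. Next is the tumbler.

```bash
python3 -m crank '{"rot":[[0,0,0],[0,0,0],[0,0,0],[0,0,0],[0,0,0],[0,0,0],[0,0,0],[0,0,0]],"travel":[[-1,0.7,0],[-4,2.8,0],[-8.5,5.8,0],[-13,9,0.5],[-17,11.7,1],[-19.5,13.4,1.5],[-20.1,13.8,1.5],[-20.1,13.8,1.5]],"hand":[7.5,7.5,7.5,7.5,7.5,7.5,7.5,7.5]}'
python3 - <<'E'
from h import *
st(); shot('wrist','w20')
E
```

```text
clock: 42.25
eef_pos: [0.3898, 0.293, 0.3002]
orientation: [-0.0, -0.698, 0.716, 0.0]
force: [0.1, 1.2, 0.7]
finger_gap: 0.882
t 42.25 pos [0.3898, 0.293, 0.3002] yaw -91.53 zax [-0.001, -0.0, -1.0] F [0.1, 1.2, 0.7] gap 0.882
```

View pics/w20.png

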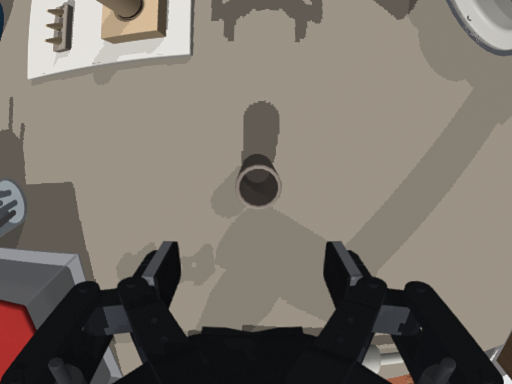

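The tumbler rim is at (258,186), between the open fingers and clear of neighbours.

Run:
```python
from h import *
T=np.load('pics/w20.npy')
e,p=ring('w20',258,186,14,20.5,1); c,r,s=circ(on_plane('wrist',p,.09,T)); print(e,c,r,s,len(p))
e,p=ring('w20',258,186,20,27,-1,minstep=4); c2,r,s=circ(on_plane('wrist',p,.09,T)); print(e,c2,r,s,len(p))
plan([c[0],c[1],0.115],-91.6)
```

```text
((258.1120300292969, 187.0119171142578), (37.214759826660156, 38.88200378417969), 88.11769104003906) [0.38378419 0.29546127] 0.018893474888904516 0.0002748514214248708 120
((257.719970703125, 186.72007751464844), (43.70701599121094, 44.85926818847656), 18.872037887573242) [0.38400451 0.29535101] 0.022109115572026116 0.000518018140821707 96
rot [0.0, 0.0, 0.0] travel_cm [-0.27, 0.63, 18.54] rows>=3.0
```

```bash
python3 -m crank '{"rot":[[0,0,0],[0,0,0],[0,0,0],[0,0,0],[0,0,0],[0,0,0],[0,0,0],[0,0,0],[0,0,0]],"travel":[[-0.1,0.3,2],[-0.25,0.6,5],[-0.25,0.6,8],[-0.25,0.6,11],[-0.25,0.6,14],[-0.25,0.6,16.5],[-0.25,0.6,18],[-0.25,0.6,18.5],[-0.25,0.6,18.5]],"hand":[7.5,7.5,7.5,7.5,7.5,7.5,7.5,7.5,7.5]}';  python3 -m crank '{"rot":[[0,0,0],[0,0,0],[0,0,0],[0,0,0],[0,0,0],[0,0,0],[0,0,0]],"travel":[[0,0,0],[0,0,0],[0,0,0],[0,0,0],[0,0,0],[0,0,0],[0,0,0]],"hand":[6.5,5.5,4.6,3.8,3.8,3.8,3.8]}'
python3 - <<'E'
from h import *
st(); shot('wrist','w21')
E
```

```text
clock: 43.42
eef_pos: [0.3846, 0.2949, 0.1155]
orientation: [-0.0, -0.697, 0.717, 0.0]
force: [0.3, 0.4, 0.1]
finger_gap: 0.881
clock: 44.3
eef_pos: [0.3845, 0.2952, 0.1164]
orientation: [0.0, -0.697, 0.717, 0.0]
force: [-2.6, -0.5, 5.6]
finger_gap: 0.517
t 44.30 pos [0.3845, 0.2952, 0.1164] yaw -91.62 zax [0.0, 0.001, -1.0] F [-2.6, -0.5, 5.6] gap 0.517
```

View pics/w21.png

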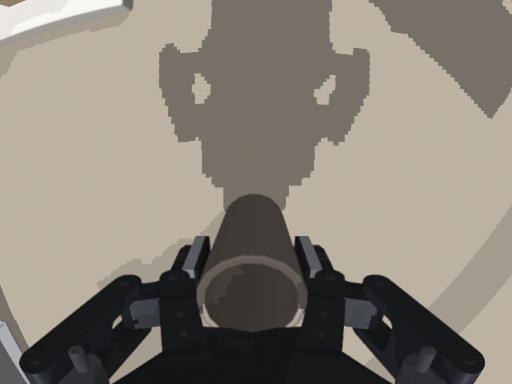

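The tumbler is gripped upright, with its rim at (254,295). Lift, then carry to the midpoint between prop and vase, (0.5200, -0.0185).

```bash
python3 -m crank '{"rot":[[0,0,0],[0,0,0],[0,0,0],[0,0,0],[0,0,0],[0,0,0],[0,0,0],[0,0,0],[0,0,0]],"travel":[[0,0,-0.5],[0,0,-2],[0,0,-5],[0,0,-9],[0,0,-13],[0,0,-16.5],[0,0,-18.5],[0,0,-19.5],[0,0,-19.5]],"hand":[3.8,3.8,3.8,3.8,3.8,3.8,3.8,3.8,3.8]}'
python3 - <<'E'
from h import *
st(); plan([0.52,-0.0185,0.31],-91.6)
E
```

```text
clock: 45.48
eef_pos: [0.3844, 0.295, 0.3114]
orientation: [0.0, -0.697, 0.717, 0.0]
force: [-0.4, -0.2, -2.0]
finger_gap: 0.521
t 45.48 pos [0.3844, 0.295, 0.3114] yaw -91.62 zax [0.0, 0.001, -1.0] F [-0.4, -0.2, -2.0] gap 0.521
rot [-0.0, 0.001, -0.0] travel_cm [30.95, -14.45, 0.11] rows>=5.5
```

```bash
python3 -m crank '{"rot":[[0,0,0],[0,0,0],[0,0,0],[0,0,0],[0,0,0],[0,0,0],[0,0,0],[0,0,0],[0,0,0],[0,0,0]],"travel":[[1,-0.5,0],[4,-1.9,0],[8,-3.7,0],[13,-6.1,0],[18,-8.4,0],[23,-10.7,0],[27,-12.6,0],[30,-14,0],[30.95,-14.45,0.1],[30.95,-14.45,0.1]],"hand":[3.8,3.8,3.8,3.8,3.8,3.8,3.8,3.8,3.8,3.8]}'; python3 -m crank '{"rot":[[0,0,0],[0,0,0]],"travel":[[0,0,0],[0,0,0]],"hand":[3.8,3.8]}'
python3 - <<'E'
from h import *
st(); plan([0.52,-0.0185,0.22],-91.6); shot('wrist','w22')
E
```

```text
clock: 46.72
eef_pos: [0.5197, -0.0191, 0.309]
orientation: [-0.0, -0.696, 0.718, 0.001]
force: [-0.2, 0.8, -0.8]
finger_gap: 0.514
clock: 46.98
eef_pos: [0.5193, -0.0183, 0.309]
orientation: [-0.001, -0.697, 0.717, 0.001]
force: [-0.4, 0.6, -1.4]
finger_gap: 0.519
t 46.98 pos [0.5193, -0.0183, 0.309] yaw -91.63 zax [-0.002, 0.001, -1.0] F [-0.4, 0.6, -1.4] gap 0.519
rot [0.002, 0.001, -0.0] travel_cm [0.03, -0.09, 8.9] rows>=1.4
```

View pics/w22.png

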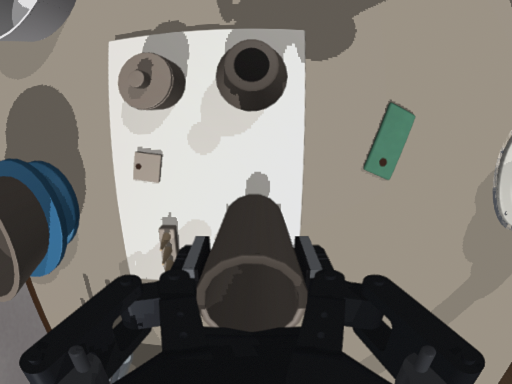

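The tumbler is held above the gap. The vase mouth shows at (252,64) on the same column as the tumbler, so they are in line. I'll verify the vase position from this view.

```bash
python3 - <<'E'
from h import *
T=np.load('pics/w22.npy')
e,p=ring('w22',252,64,13,23,1); c,r,s=circ(on_plane('wrist',p,.158,T)); print(e,c,r,s,len(p))
E
python3 -m crank '{"rot":[[0.002,0.001,0],[0.002,0.001,0],[0.002,0.001,0],[0.002,0.001,0],[0.002,0.001,0],[0.002,0.001,0],[0.002,0.001,0]],"travel":[[0,-0.05,1.5],[0.03,-0.09,4],[0.03,-0.09,6.5],[0.03,-0.09,8.2],[0.03,-0.09,8.8],[0.03,-0.09,8.9],[0.03,-0.09,8.9]],"hand":[3.8,3.8,3.8,3.8,3.8,3.8,3.8]}';python3 - <<'E'
from h import *
st(); plan([0.52,-0.0185,0.138],-91.6)
E
```

```text
((251.14630126953125, 64.33319854736328), (34.08367919921875, 35.37703323364258), 86.59224700927734) [ 0.51666821 -0.12488707] 0.012863997173930426 0.00014297209437710078 120
clock: 47.9
eef_pos: [0.5206, -0.0184, 0.2209]
orientation: [0.001, -0.697, 0.717, -0.0]
force: [0.4, -0.3, -1.0]
finger_gap: 0.519
t 47.90 pos [0.5206, -0.0184, 0.2209] yaw -91.60 zax [0.002, 0.0, -1.0] F [0.4, -0.3, -1.0] gap 0.519
rot [-0.002, 0.0, -0.0] travel_cm [0.02, 0.07, 8.29] rows>=1.3
```

```bash
python3 -m crank '{"rot":[[-0.002,0,0],[-0.002,0,0],[-0.002,0,0],[-0.002,0,0],[-0.002,0,0],[-0.002,0,0],[-0.002,0,0],[-0.002,0,0]],"travel":[[0,0.05,1.5],[0.01,0.05,3.5],[0.01,0.05,5.5],[0.01,0.05,7],[0.01,0.05,7.8],[0.01,0.05,8.2],[0.01,0.05,8.3],[0.01,0.05,8.3]],"hand":[3.8,3.8,3.8,3.8,3.8,3.8,3.8,3.8]}'; python3 -m crank '{"rot":[[0,0,0],[0,0,0],[0,0,0]],"travel":[[0,0,0.15],[0,0,0.3],[0,0,0.3]],"hand":[3.8,3.8,3.8]}'
```

```text
clock: 48.9
eef_pos: [0.5205, -0.0184, 0.1383]
orientation: [0.0, -0.697, 0.717, -0.0]
force: [-0.3, 0.3, -1.1]
finger_gap: 0.52
clock: 49.28
eef_pos: [0.5204, -0.0184, 0.1353]
orientation: [0.0, -0.697, 0.717, -0.0]
force: [-0.4, -0.1, -1.1]
finger_gap: 0.519
```

```bash
python3 -m crank '{"rot":[[0,0,0],[0,0,0],[0,0,0]],"travel":[[0,0.03,0.1],[0,0.03,0.15],[0,0.03,0.15]],"hand":[3.8,3.8,3.8]}'
python3 - <<'E'
from h import *
st()
E
```

```text
clock: 49.65
eef_pos: [0.5202, -0.0184, 0.1344]
orientation: [0.0, -0.697, 0.717, -0.0]
force: [-2.1, -0.5, 5.5]
finger_gap: 0.522
t 49.65 pos [0.5202, -0.0184, 0.1344] yaw -91.58 zax [0.001, 0.0, -1.0] F [-2.1, -0.5, 5.5] gap 0.522
```

Contact at the expected 0.1344. Release and rise well clear.

```bash
python3 -m crank '{"rot":[[0,0,0],[0,0,0],[0,0,0],[0,0,0],[0,0,0],[0,0,0]],"travel":[[0,0,0],[0,0,0],[0,0,0],[0,0,0],[0,0,0],[0,0,0]],"hand":[4.8,5.2,5.8,6.4,6.8,6.8]}';  python3 -m crank '{"rot":[[0,0,0],[0,0,0],[0,0,0],[0,0,0],[0,0,0],[0,0,0],[0,0,0],[0,0,0]],"travel":[[0,0,-1],[0,0,-3],[0,0,-6],[0,0,-10],[0,0,-14],[0,0,-18],[0,0,-20],[0,0,-20]],"hand":[6.8,6.8,6.8,6.8,6.8,6.8,6.8,6.8]}'
python3 - <<'E'
from h import *
st(); shot('wrist','w23'); shot('scene','s23'); crop('s23',160,130,340,260,4,'s23c'); shot('top','t23')
E
```

```text
clock: 50.4
eef_pos: [0.5203, -0.0184, 0.1344]
orientation: [0.0, -0.697, 0.717, -0.0]
force: [-0.8, -0.2, -0.7]
finger_gap: 0.797
clock: 51.4
eef_pos: [0.5204, -0.0184, 0.3366]
orientation: [0.003, -0.697, 0.717, -0.001]
force: [-0.1, -0.4, 0.1]
finger_gap: 0.792
t 51.40 pos [0.5204, -0.0184, 0.3366] yaw -91.58 zax [0.006, 0.001, -1.0] F [-0.1, -0.4, 0.1] gap 0.792
```

View pics/w23.png

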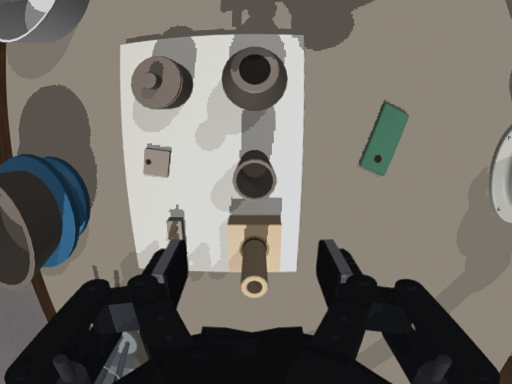

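View pics/s23c.png

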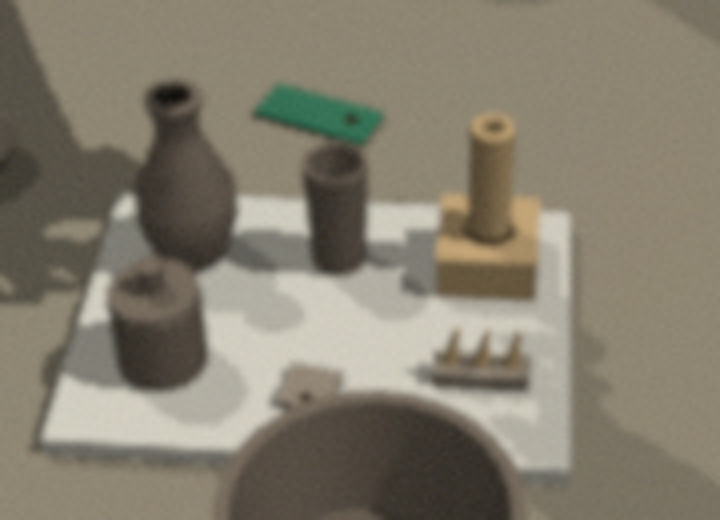

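All the pieces stand as asked: vase (254,70), tumbler (255,177) and prop (254,287) in line, jar with lid (160,83), plaque (175,235). Final numbers:

Run:
```python
from h import *
T=np.load('pics/w23.npy'); a=np.radians(-1.6); ex=np.array([np.cos(a),np.sin(a)]); ey=np.array([-np.sin(a),np.cos(a)])
def m(n,x,y,r0,r1,sg,z):
    e,p=ring('w23',x,y,r0,r1,sg); c,r,s=circ(on_plane('wrist',p,z,T)); print(n,c.round(4),'r %.4f std %.4f n %d'%(r,s,len(p))); return c
v=m('vase',254,69,11,20,1,.158); t=m('tumbler',254,180,14,20.5,1,.108); p=m('prop',254,287,4,11,1,.144); 
k=m('knob',152,81,4,12,-1,.106)
for n,d in(('tum-vase',t-v),('prop-tum',p-t),('knob-vase',k-v)): print(n,'shelf dx %.1f dy %.1f mm'%(1e3*d@ex,1e3*d@ey))
# bystanders in top view before/after
A=cv2.imread('pics/top0.png').astype(int); B=cv2.imread('pics/t23.png').astype(int)
for n,(x0,y0,x1,y1) in dict(tile=(254,136,277,157),dish=(355,232,395,268),foot=(200,172,232,206)).items():
    print(n,'mean abs diff',abs(A-B)[y0:y1,x0:x1].mean().round(1))
cv2.imwrite('pics/t23c.png',cv2.resize(B[100:280,180:420].astype(np.uint8),None,fx=3,fy=3))
```

```text
vase [ 0.5167 -0.1249] r 0.0128 std 0.0002 n 120
tumbler [ 0.5195 -0.0179] r 0.0188 std 0.0003 n 120
prop [0.5223 0.0878] r 0.0082 std 0.0003 n 118
knob [ 0.625 -0.128] r 0.0079 std 0.0003 n 87
tum-vase shelf dx -0.2 dy 107.0 mm
prop-tum shelf dx -0.1 dy 105.8 mm
knob-vase shelf dx 108.4 dy -0.0 mm
tile mean abs diff 104.0
dish mean abs diff 32.2
foot mean abs diff 23.3
```

View pics/t23.png

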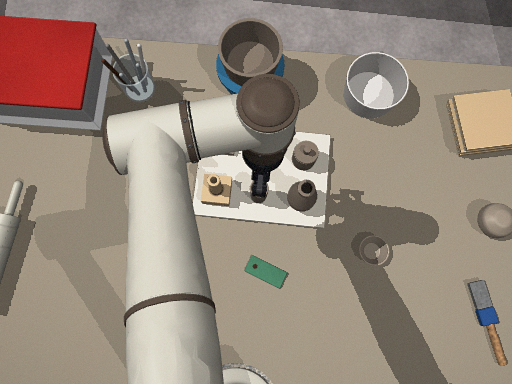

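The top view has the arm over the tile and shadow across the dish, so those picture differences mean nothing. The dish is still at (375,250), and the wrist view shows the tile in place. Handing in.

```bash
python3 -c "
from station import *
print(job_done())"
```

```text
the job is handed in; nothing more can be done
None
```

I loaded the shelf in the order asked, letting go of each piece before taking the next, and handed in at about 51.5 s of the 141 s allowed.

| Piece | Last check | Target |
|---|---|---|
| Jar behind the vase | 110.1 mm by the wrist camera (111.5 mm by the top camera), sideways 0.0 to 0.5 mm | 110 mm |
| Lid on the jar | Met resistance at exactly the home height, and the disc looked flush on the jar | home |
| Plaque behind the foot | 111.5 mm by the wrist camera, sideways 0.1 mm; row of cones within about 0.2° of the far edge | 110 mm |
| Prop in the foot | Touched the bore floor at the expected height, band level with the rim in the scene view | on the floor |
| Tumbler in the gap | 107.0 mm from the vase, 105.8 mm from the prop, off their line by 0.2 mm or less | midway |

- **Tumbler reading:** I took "midway" as halfway between the centres of prop and vase. The vase is wider, so the clear gap is smaller on its side.
- **Disagreements:** the final view put the lid's knob 108.4 mm behind the vase, about 1.6 mm off the jar reading. The plaque figure is also uncertain by about 1 mm, because my foot measurements varied that much.
- **Bystanders:** the vase measured in the same place throughout, within 0.4 mm. My before-and-after picture comparison for the dish and tile was useless, because the arm and its shadow covered them. I checked those two only by eye, and they looked unmoved.

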